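Cover the water bath from a stack of covers

TASK

Take the stack of four steel covers apart and close the water bath with them: put each cover, knob up, flat on the deck and centred over the opening of its own size, the smallest cover on the smallest opening and so on up to the largest cover on the largest. Leave the glass beaker where it stands.

Things in the scene. Friction and masses are not known exactly. Their poses are not given: they have to be found in the camera images.
- knob_smallest (a point): the smallest of four steel covers: a round cup upside down, 56 mm across, 34 mm tall, hollow below (skirt 2.5 mm thick), with an upright black knob (20 mm across, 28 mm tall) on its flat top. They start stacked on the table, largest lowest, each standing on the flat top of the next. Point: on the knob's axis, 20 mm above the flat top, 54 mm above the skirt's lower edge; z up
- knob_small (a point): the second smallest of four steel covers: a round cup upside down, 72 mm across, 34 mm tall, hollow below (skirt 2.5 mm thick), with an upright black knob (20 mm across, 28 mm tall) on its flat top. They start stacked on the table, largest lowest, each standing on the flat top of the next. Point: on the knob's axis, 20 mm above the flat top, 54 mm above the skirt's lower edge; z up
- knob_large (a point): the second largest of four steel covers: a round cup upside down, 88 mm across, 34 mm tall, hollow below (skirt 2.5 mm thick), with an upright black knob (20 mm across, 28 mm tall) on its flat top. They start stacked on the table, largest lowest, each standing on the flat top of the next. Point: on the knob's axis, 20 mm above the flat top, 54 mm above the skirt's lower edge; z up
- knob_largest (a point): the largest of four steel covers: a round cup upside down, 104 mm across, 34 mm tall, hollow below (skirt 2.5 mm thick), with an upright black knob (20 mm across, 28 mm tall) on its flat top. They start stacked on the table, largest lowest, each standing on the flat top of the next. Point: on the knob's axis, 20 mm above the flat top, 54 mm above the skirt's lower edge; z up
- opening_smallest (a point): the smallest of four round openings in the flat white deck of the fixed water bath (280 mm square), 26 mm across; the four lie in a square 126 mm apart, in any arrangement. Its own cover is 56 mm across; the skirt rests on the deck all round it. Point: the opening's centre, level with the deck's top, 104 mm above the table; x, y along the bath's sides, z up
- opening_small (a point): the second smallest of four round openings in the flat white deck of the fixed water bath (280 mm square), 42 mm across; the four lie in a square 126 mm apart, in any arrangement. Its own cover is 72 mm across; the skirt rests on the deck all round it. Point: the opening's centre, level with the deck's top, 104 mm above the table; x, y along the bath's sides, z up
- opening_large (a point): the second largest of four round openings in the flat white deck of the fixed water bath (280 mm square), 58 mm across; the four lie in a square 126 mm apart, in any arrangement. Its own cover is 88 mm across; the skirt rests on the deck all round it. Point: the opening's centre, level with the deck's top, 104 mm above the table; x, y along the bath's sides, z up
- opening_largest (a point): the largest of four round openings in the flat white deck of the fixed water bath (280 mm square), 74 mm across; the four lie in a square 126 mm apart, in any arrangement. Its own cover is 104 mm across; the skirt rests on the deck all round it. Point: the opening's centre, level with the deck's top, 104 mm above the table; x, y along the bath's sides, z up
- beaker: a small empty glass beaker, 60 mm across and 75 mm tall, standing on the table about 120 mm from the stack; to be left alone. Origin: the centre of its underside, z up
Things that resemble listed ones, but are neither listed nor needed, are in the scene too. What is shaped like the part that bears knob_small but pink or yellow is not meant.

How it is judged:
At the end, for the whole second after the job is handed in: Each of the four covers rests level (within 0.06 rad), knob up and at rest, with its skirt on the deck (the knob point 50 to 58 mm above it) and its axis within 12 mm of the centre of the opening of its own size (horizontal distance between knob_smallest and opening_smallest below 0.012 m and z of knob_smallest in the frame of opening_smallest between 0.05 and 0.058 m and angle between each of knob_smallest, knob_small, knob_large, knob_largest's own z axis and vertical below 0.06 rad and linear speed of each of cover_smallest, cover_small, cover_large, cover_largest below 0.02 m/s and horizontal distance between knob_small and opening_small below 0.012 m and z of knob_small in the frame of opening_small between 0.05 and 0.058 m and horizontal distance between knob_large and opening_large below 0.012 m and z of knob_large in the frame of opening_large between 0.05 and 0.058 m and horizontal distance between knob_largest and opening_largest below 0.012 m and z of knob_largest in the frame of opening_largest between 0.05 and 0.058 m); the robot touches nothing.
It fails at once if the glass beaker is pushed more than 40 mm away or tipped over (distance of beaker from where it was at the start of the episode above 0.04 m or angle between beaker's own z axis and vertical above 0.6 rad).
It also fails if it takes over 102 s, if anything falls off the work surface, if the arm or the gripper's body presses on something with over 40 N, if the wrist force passes 120 N, or if a joint passes its speed limit or range.

ROBOT

A 6-joint arm with a two-finger parallel gripper is mounted at the origin on the work surface. World frame = base frame: x ahead of the robot, y to its left, z up, the work surface at z = 0. Lengths are in m, angles in rad, forces in N, time in s.
With the tool pointing down it reaches from about 0.3 to 0.875 m from the base axis. Payload 6.4 kg.
Tool frame: the origin (TCP) lies on the centre line of the jaws, within the pads' length; the fingertips stand 25 mm ahead of it and the grasp point (between the pads) lies 6 mm ahead of it (ctrl.tips_ahead is the z of the fingertips in the tool frame, in m); z points along the fingers, x is the direction in which the jaws open and shut, and the axes are right-handed (so a half turn about z gives the same grasp; the last joint's range is limited). The gripper opens to 85 mm and grips with 20 to 120 N. Pads are 22 mm wide; open, the fingers measure 114 mm over their backs; the gripper's body (76 mm by 85 mm) begins 54 mm behind the grasp point. The pads swing forward as they close: fully open they stand 13 mm farther back than shut.
Start: joints at [-1.541, 0.181, 1.607, -0, 1.354, -0.206], TCP at [0.134, -0.559, 0.256] pointing down, gripper open.
Joint ranges: [-2.99, 2.99], [-0.89, 2.07], [0.3, 2.58], [-1.14, 4.28], [0, 2.63], [-3.12, 3.12]. Speed limits (rad/s): [2.57, 2.57, 3.01, 3.14, 3.14, 3.14].

INTERFACE

Orientations are given as a unit quaternion [w, x, y, z].
In Python, from bench import ctrl gives the robot as it stands.
- The arm moves only by the shell command python3 -m pendant 'ROWS'. ROWS is JSON, a list that holds one entry, the list of rows, each a list of 7 numbers: the shift along the tool's x, y, z in m, then the turn, a rotation vector about the tool's x, y, z in rad, then the closure, from -1 (fully open) to 1 (shut). A call has 1 to 10 rows; each row shifts and turns the commanded pose from where the row before left it, along the tool's axes as they then stand; what a row does not reach is not made up. A row lasts 1/10 s, in which the tool goes at most 50 mm and 8.59 degrees, less where a joint would pass 70% of its speed; a pose out of reach is approached as far as the arm can. A call with a gripper value outside its range is refused whole. The fingers move at their own pace and stop on an object; the grip force is fixed at half the most. Time passes only in rows, so rows that do not move let the fingers close. It gives the time, the measured TCP pose, the force and the opening at its end, in the units of the state.
- ctrl.get_obs(): the state, without advancing time (a new reading comes with each control period).
- ctrl.camera(name): name is "scene" or "top"; returns (picture, depth): 384x512x3 uint8, red, green, blue; 384x512 float32, m along the optical axis (not along the pixel's ray), 0 where there is no reading.
- ctrl.calibration(name): a dict with "fov_y" (degrees; the focal length in pixels is half the picture's height over the tangent of half this angle, whatever the lens; pixels are square), "cx", "cy" (the principal point, pixels), "camera_from_world" (4x4, takes a point from world to camera coordinates). Camera axes: x right, y down, z forward; pixel columns grow to the right and rows downward; lengths in m; the calibration is good to about 2 mm. A picture is of the moment at which its call begins. calibration takes no time and is no camera call.
- ctrl.hand_in(): hands the job in, once; it reports no verdict.
The state is a dict: "time_s": time; "q": joint angles; "dq": joint speeds; "joint_efforts": joint torques, N m; "eef_pos": TCP position; "eef_rot": TCP orientation; "wrist_force": force on the tool from outside, world axes, zero at the start; "torque": the same for the moment, N m; "opening": opening from 0.0 (shut) to 1.0 (fully open).
Only numpy, scipy, OpenCV 4.12 (cv2) and the standard library are available. Lean on these libraries where they do the work, as an engineer would, in place of code of your own. Each camera call takes 0.05 s, during which the arm holds its last target.

## Working session

There is one attempt and no reset: what is moved stays moved. The work goes in short steps, Python scripts to look and compute and a shell command to move; the robot and the scene stay as the last step left them, time stands still between calls to the robot, and variables do not carry over. Pictures are saved under pics/ and viewed, and the job is handed in when it is done.

```bash
ls; mkdir -p pics; python3 - <<'E'
from bench import ctrl
import cv2,numpy as np
for n in ("scene","top"):
    p,d=ctrl.camera(n); cv2.imwrite(f"pics/{n}0.png",p[:,:,::-1]); np.save(f"pics/{n}0.npy",d)
    np.save(f"pics/{n}0rgb.npy",p)
    print(n,ctrl.calibration(n))
print(ctrl.get_obs()); print(ctrl.tips_ahead)
E
```

```text
pics
scene {'fov_y': 55.9062670830657, 'cx': 264.43689142999636, 'cy': 196.9298614689867, 'camera_from_world': array([[ 0.70293238,  0.71125379, -0.0020259 , -0.33523588],
       [ 0.46501361, -0.46172466, -0.75536261, -0.19047628],
       [-0.53818993,  0.53002677, -0.65530391,  1.29647943],
       [ 0.        ,  0.        ,  0.        ,  1.        ]])}
top {'fov_y': 48.4006506368444, 'cx': 259.9163197084457, 'cy': 195.66355884657048, 'camera_from_world': array([[ 0.05993326, -0.9981975 ,  0.00312333, -0.11469754],
       [-0.97539509, -0.05922864, -0.21235909,  0.5745975 ],
       [ 0.2121613 ,  0.00968089, -0.97718671,  1.19420848],
       [ 0.        ,  0.        ,  0.        ,  1.        ]])}
{'time_s': 0.1, 'q': array([-1.54132171e+00,  1.81478899e-01,  1.60793344e+00,  3.26667060e-06,
        1.35382219e+00, -2.06296173e-01]), 'dq': array([-0.00081785, -0.00104038, -0.00239711,  0.00314981, -0.00091977,
       -0.00065104]), 'joint_efforts': array([ 5.65604660e-04, -4.45873654e+01, -3.52237558e+01, -2.74242011e-04,
        4.10897657e-03,  2.17457762e-05]), 'eef_pos': array([ 0.13432144, -0.55860085,  0.2554551 ]), 'eef_rot': array([-6.30499294e-04,  7.85363293e-01, -6.19034590e-01, -5.25743620e-04]), 'wrist_force': array([ 0.79269972, -0.53393329, -0.16141839]), 'torque': array([0.01520023, 0.01651949, 0.03498422]), 'opening': 1.0001077171416768}
0.025
```

View pics/scene0.png

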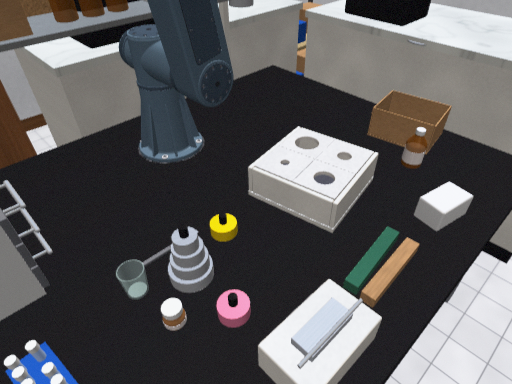

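View pics/top0.png

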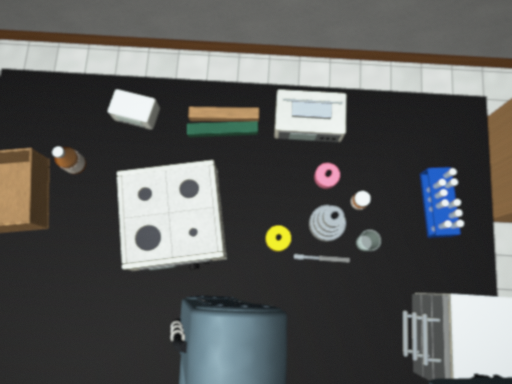

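```bash
cat > h.py <<'E'
from bench import ctrl
import cv2,numpy as np
def K(n):
    c=ctrl.calibration(n); f=192/np.tan(np.radians(c["fov_y"])/2); return f,c["cx"],c["cy"],np.linalg.inv(c["camera_from_world"])
def ray_z(n,u,v,z):
    f,cx,cy,M=K(n); r=M[:3,:3]@np.array([(u-cx)/f,(v-cy)/f,1]); o=M[:3,3]; return o+r*(z-o[2])/r[2]
def pt(n,u,v,d):
    f,cx,cy,M=K(n); return M[:3,:3]@(np.array([(u-cx)/f,(v-cy)/f,1])*d)+M[:3,3]
def proj(n,P):
    f,cx,cy,M=K(n); c=ctrl.calibration(n)["camera_from_world"]; q=c[:3,:3]@np.array(P)+c[:3,3]; return q[0]/q[2]*f+cx,q[1]/q[2]*f+cy
def cloud(n,d):
    f,cx,cy,M=K(n); v,u=np.mgrid[:384,:512]; P=np.stack([(u-cx)/f*d,(v-cy)/f*d,d],-1); return P@M[:3,:3].T+M[:3,3]
def snap(n,tag,box=None,s=4):
    p,d=ctrl.camera(n); b=p[:,:,::-1]
    if box: x0,y0,x1,y1=box; b=cv2.resize(b[y0:y1,x0:x1],None,fx=s,fy=s,interpolation=cv2.INTER_CUBIC)
    cv2.imwrite(f"pics/{tag}.png",b); return p,d
E
python3 - <<'E'
from h import *
p=np.load("pics/top0rgb.npy"); d=np.load("pics/top0.npy")
def cr(n,x0,y0,x1,y1,s,o):
    b=np.load(f"pics/{n}0rgb.npy")[y0:y1,x0:x1,::-1]; cv2.imwrite(f"pics/{o}.png",cv2.resize(b,None,fx=s,fy=s,interpolation=cv2.INTER_CUBIC))
cr("top",255,155,385,275,6,"c1"); cr("top",110,150,240,275,6-2,"c2"); cr("scene",100,190,270,340,4,"c3")
C=cloud("top",d); print("table z",[C[v,u].round(3) for v,u in [(300,100),(120,60),(300,380),(120,400),(210,470)]])
print("deck",[C[v,u].round(3) for v,u in [(180,125),(210,168),(250,215),(172,205)]])
for u,v in [(335,216),(327,240),(278,238),(327,175)]: print(C[v,u].round(3))
E
```

```text
table z [array([ 0.253,  0.371, -0.003]), array([ 0.804,  0.578, -0.004]), array([ 0.302, -0.451, -0.005]), array([ 0.87 , -0.514, -0.001]), array([ 0.589, -0.728, -0.004])]
deck [array([0.593, 0.307, 0.106]), array([0.515, 0.177, 0.098]), array([0.411, 0.035, 0.101]), array([0.631, 0.081, 0.106])]
[ 0.515 -0.285  0.162]
[ 0.468 -0.288  0.012]
[ 0.459 -0.139  0.064]
[ 0.658 -0.277  0.051]
```

View pics/c1.png

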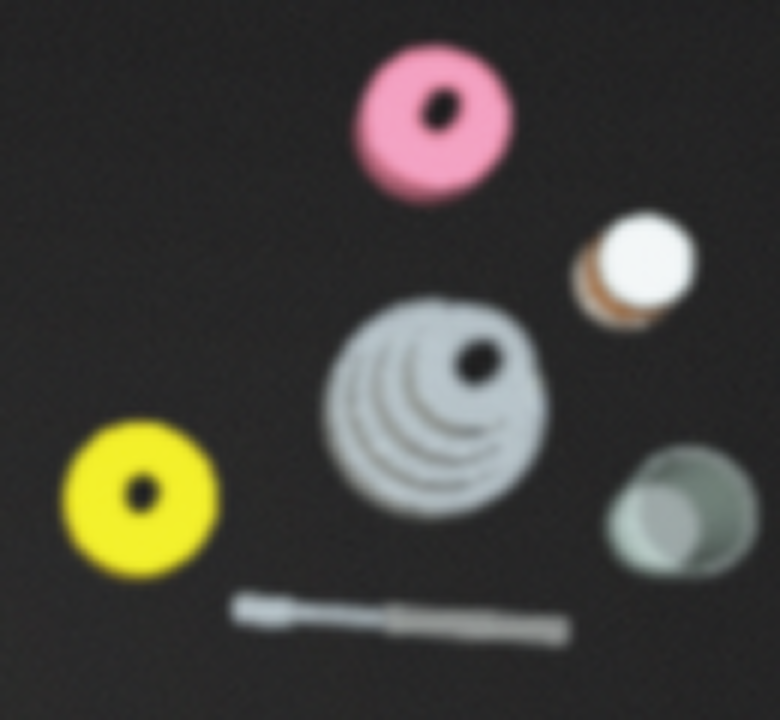

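View pics/c2.png

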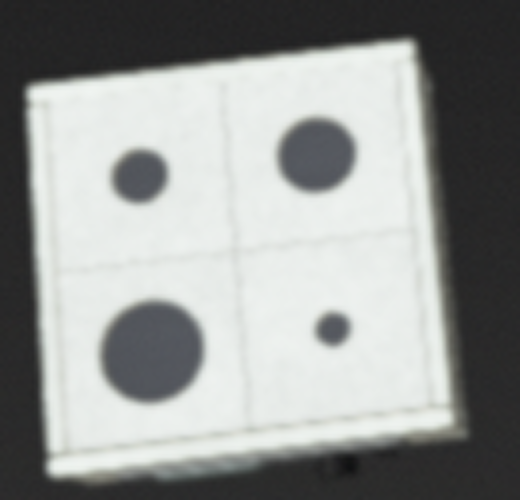

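View pics/c3.png

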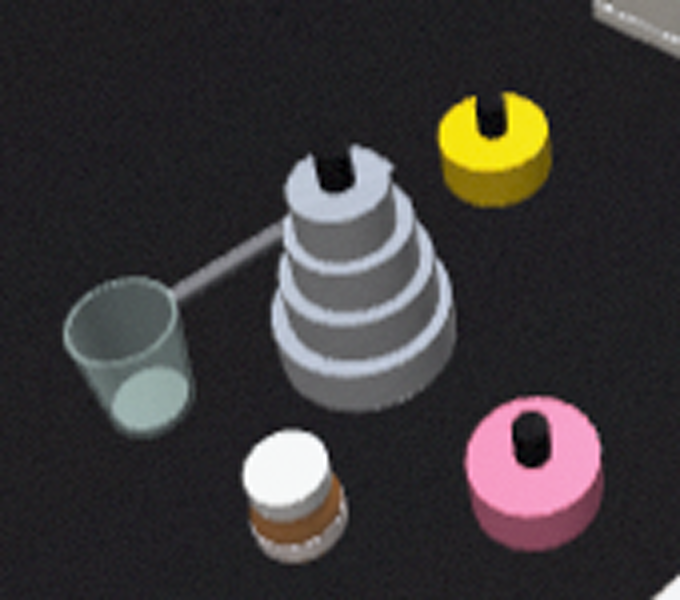

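```bash
python3 - <<'E'
from h import *
for n,box in (("top",(122,168,218,258)),("scene",(262,128,370,205))):
    p=np.load(f"pics/{n}0rgb.npy").astype(np.uint8); x0,y0,x1,y1=box
    s=6; g=cv2.cvtColor(cv2.resize(p[y0:y1,x0:x1],None,fx=s,fy=s,interpolation=cv2.INTER_CUBIC),cv2.COLOR_RGB2GRAY)
    m=(g<155).astype(np.uint8); cs,_=cv2.findContours(m,cv2.RETR_LIST,cv2.CHAIN_APPROX_NONE)
    L=[]
    for c in cs:
        if len(c)<40: continue
        q=(c[:,0]+.5)/s-.5+[x0,y0]; W=np.array([ray_z(n,a,b,.104) for a,b in q])[:,:2]
        (cx,cy),r=cv2.minEnclosingCircle(W.astype(np.float32)); e=cv2.fitEllipse(W.astype(np.float32))
        print(n,q.mean(0).round(1),"ell c",np.round(e[0],4),"axes mm",np.round(np.array(e[1])*1e3,1))
E
```

```text
top [192.8 231.8] ell c [0.457  0.1003] axes mm [21.5 22.4]
top [147.5 237.4] ell c [0.434  0.2242] axes mm [69.9 70.8]
top [144.5 193.6] ell c [0.5575 0.2472] axes mm [37.5 38.5]
top [188.7 188.3] ell c [0.5807 0.1236] axes mm [53.1 54.3]
top [216.5 182. ] ell c [0.6543 0.0527] axes mm [  8.3 168.4]
top [132.  168.3] ell c [0.6258 0.321 ] axes mm [  6.8 106.3]
scene [269.  199.7] ell c [ 0.5423 -0.0503] axes mm [ 8.3 27.8]
scene [355.  199.1] ell c [0.6946 0.1065] axes mm [ 3.2 32.4]
scene [339.1 193.3] ell c [0.6532 0.0947] axes mm [ 1.4 14.9]
scene [364.  187.3] ell c [0.6841 0.1627] axes mm [ 3.  64.2]Traceback (most recent call last):
  File "<stdin>", line 9, in <module>
  File "h.py", line 6, in ray_z
    f,cx,cy,M=K(n); r=M[:3,:3]@np.array([(u-cx)/f,(v-cy)/f,1]); o=M[:3,3]; return o+r*(z-o[2])/r[2]
              ~^^^
  File "h.py", line 4, in K
    c=ctrl.calibration(n); f=192/np.tan(np.radians(c["fov_y"])/2); return f,c["cx"],c["cy"],np.linalg.inv(c["camera_from_world"])
ValueError: time passes only in moves, steps and waits
```

```bash
python3 - <<'E'
s=open('h.py').read()
s=s.replace('def K(n):\n    c=ctrl','import functools\n@functools.lru_cache(None)\ndef K(n):\n    c=ctrl')
s=s.replace('c=ctrl.calibration(n)["camera_from_world"]; q','c=np.linalg.inv(M); q')
s+='''
def contours(p,box,test,s=6,minlen=40):
    x0,y0,x1,y1=box; b=cv2.resize(p[y0:y1,x0:x1],None,fx=s,fy=s,interpolation=cv2.INTER_CUBIC)
    m=test(b).astype(np.uint8); cs,_=cv2.findContours(m,cv2.RETR_LIST,cv2.CHAIN_APPROX_NONE)
    return [(c[:,0]+.5)/s-.5+[x0,y0] for c in cs if len(c)>=minlen]
def ell(n,q,z):
    W=np.array([ray_z(n,a,b,z) for a,b in q])[:,:2].astype(np.float32); e=cv2.fitEllipse(W); return np.round(e[0],4),np.round(np.array(e[1])*1e3,1)
'''
open('h.py','w').write(s)
E
python3 - <<'E'
from h import *
p=np.load("pics/scene0rgb.npy")
for q in contours(p,(262,128,370,205),lambda b:cv2.cvtColor(b,cv2.COLOR_RGB2GRAY)<150):
    e=ell("scene",q,.104)
    if 15<e[1][0] and e[1][1]<90: print(q.mean(0).round(1),e)
# knobs
for n,box in (("top",(325,205,345,225)),("scene",(176,222,194,246))):
    p=np.load(f"pics/{n}0rgb.npy")
    for q in contours(p,box,lambda b:cv2.cvtColor(b,cv2.COLOR_RGB2GRAY)<90): print(n,"knob",q.mean(0),q.min(0),q.max(0),ray_z(n,*q.mean(0),.155))
E
```

```text
[267.5 202.2] (array([ 0.5446, -0.0607]), array([21.5, 44.1]))
[323.9 177.6] (array([0.5844, 0.1195]), array([52.3, 56. ]))
[284.5 162.1] (array([0.4609, 0.0967]), array([20.5, 22.6]))
[344.  155.6] (array([0.5607, 0.2437]), array([33.4, 39.2]))
[306.4 142.5] (array([0.4374, 0.2204]), array([64.2, 71.3]))
top knob [334.34633028 214.88455657] [331.08333333 211.75      ] [337.75       218.08333333] [ 0.51953452 -0.28398195  0.155     ]
top knob [340.62814465 207.42138365] [333.08333333 204.58333333] [344.41666667 214.25      ] [ 0.54101213 -0.30046822  0.155     ]
scene knob [184.19644387 227.5769066 ] [175.58333333 221.58333333] [193.41666667 237.75      ] [ 0.52102501 -0.28174045  0.155     ]
```

```bash
python3 - <<'E'
from h import *
p=np.load("pics/top0rgb.npy")
b=cv2.resize(p[195:250,300:355,::-1],None,fx=10,fy=10,interpolation=cv2.INTER_CUBIC)
# overlay of hypothesised top circles for candidate axis
x,y=0.511,-0.285
for z,r in ((.136,28),(.102,36),(.068,44),(.034,52),(0,52)):
    q=[proj("top",(x+r/1e3*np.cos(t),y+r/1e3*np.sin(t),z)) for t in np.linspace(0,6.28,60)]
    cv2.polylines(b,[np.int32([((u-300+.5)*10,(v-195+.5)*10) for u,v in q])],True,(0,0,255),1)
cv2.imwrite("pics/c4.png",b)
p=np.load("pics/scene0rgb.npy")
b=cv2.resize(p[220:295,150:225,::-1],None,fx=8,fy=8,interpolation=cv2.INTER_CUBIC)
for z,r in ((.164,10),(.136,28),(.102,36),(.068,44),(.034,52),(0,52)):
    q=[proj("scene",(x+r/1e3*np.cos(t),y+r/1e3*np.sin(t),z)) for t in np.linspace(0,6.28,60)]
    cv2.polylines(b,[np.int32([((u-150+.5)*8,(v-220+.5)*8) for u,v in q])],True,(0,0,255),1)
cv2.imwrite("pics/c5.png",b)
E
```

```text
(no output)
```

View pics/c4.png

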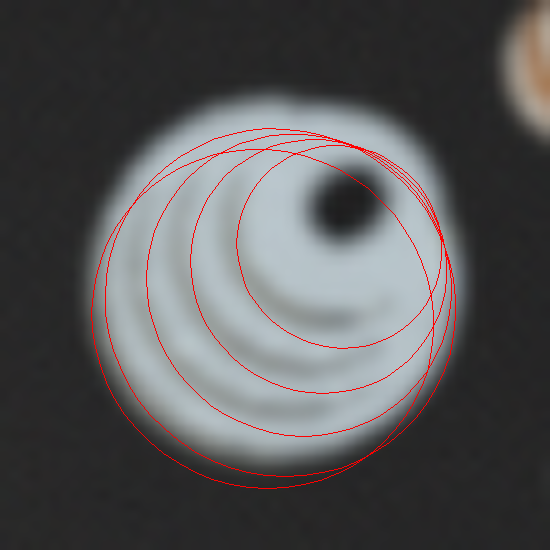

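View pics/c5.png

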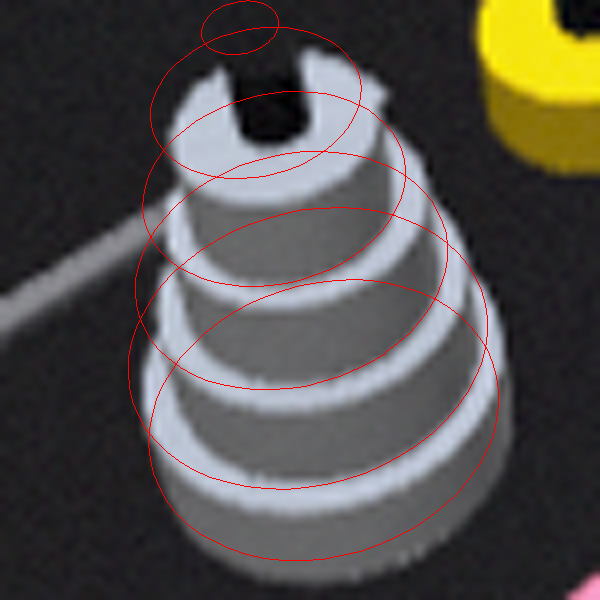

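```bash
cat >> h.py <<'E'
def circ(n,x,y,z,r): return [proj(n,(x+r*np.cos(t),y+r*np.sin(t),z)) for t in np.linspace(0,6.28,60)]
def silh(n,parts,box,s=6):
    x0,y0,x1,y1=box; m=np.zeros(((y1-y0)*s,(x1-x0)*s),np.uint8)
    for x,y,z0,z1,r in parts:
        h=cv2.convexHull(np.float32(circ(n,x,y,z0,r)+circ(n,x,y,z1,r)))
        cv2.fillPoly(m,[np.int32((h-[x0,y0]+.5)*s)],1)
    return m
E
python3 - <<'E'
from h import *
from scipy.optimize import minimize
def fit(n,box,test,parts,x0):
    p=np.load(f"pics/{n}0rgb.npy"); a,b,c,d=box
    m=test(cv2.resize(p[b:d,a:c],None,fx=6,fy=6,interpolation=cv2.INTER_CUBIC).astype(int)).astype(np.uint8)
    f=lambda t:(silh(n,[(t[0]/100,t[1]/100,*q) for q in parts],box)!=m).sum()/m.sum()
    r=minimize(f,np.array(x0)*100,method="Nelder-Mead",options=dict(initial_simplex=np.array(x0)*100+np.array([[0,0],[1,0],[0,1]])))
    return (r.x/100).round(4),r.fun
st=[(0,.034,.052),(.034,.068,.044),(.068,.102,.036),(.102,.136,.028)]
g=lambda b:(b.sum(-1)>300)&(abs(b[...,0]-b[...,2])<60)
print("top",fit("top",(300,195,353,250),g,st,(.515,-.285)))
g2=lambda b:b.sum(-1)>170
print("scene",fit("scene",(163,220,220,295),g2,st+[(.136,.164,.01)],(.52,-.285)))
gp=lambda b:(b[...,0]>120)
print("pink",fit("top",(305,155,347,197),gp,[(0,.034,.036)],(.65,-.28)), fit("scene",(210,283,260,332),gp,[(0,.034,.036)],(.65,-.28)))
E
```

```text
top (array([ 0.52  , -0.2852]), np.float64(0.08392350335534866))
scene (array([ 0.5207, -0.2864]), np.float64(0.16166546550481556))
pink (array([ 0.668 , -0.2802]), np.float64(0.10208568207440812)) (array([ 0.6662, -0.2815]), np.float64(0.2249130611861274))
```

```bash
python3 - <<'E'
from h import *
x,y=0.5203,-0.2855
o=[]
for n,(a,b0,c,d),s in (("top",(300,195,355,270),8),("scene",(150,215,210,290),8)):
    p=np.load(f"pics/{n}0rgb.npy")
    b=cv2.resize(p[b0:d,a:c,::-1],None,fx=s,fy=s,interpolation=cv2.INTER_CUBIC)
    for z,r in ((.164,10),(.136,28),(.102,36),(.068,44),(.034,52),(0,52)):
        cv2.polylines(b,[np.int32([((u-a+.5)*s,(v-b0+.5)*s) for u,v in circ(n,x,y,z,r/1e3)])],True,(0,0,255),1)
    o.append(b[:600])
cv2.imwrite("pics/c6.png",np.hstack(o)[:,:800+120][:, :800] if 0 else cv2.resize(np.hstack(o),(800,520)))
E
```

```text
(no output)
```

View pics/c6.png

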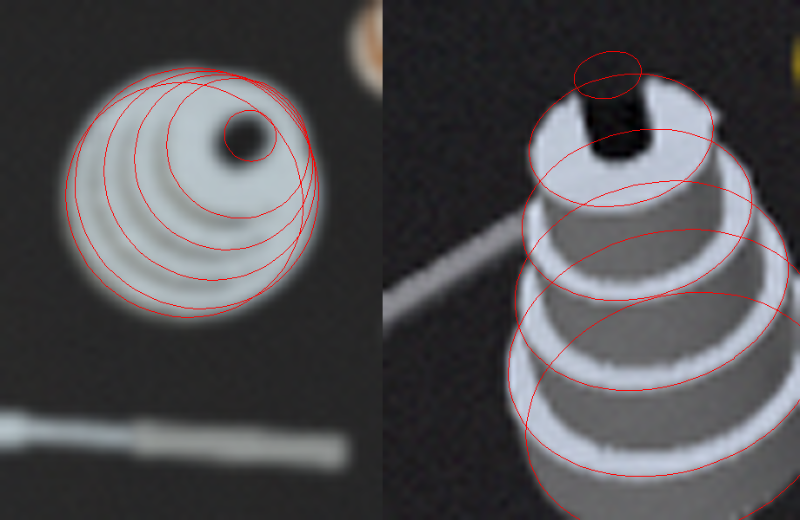

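Could be taken for the target: grey stack (top 327,222; the four steel covers), yellow cover (278,238) and pink cover (327,175), both decoys. The crop confirms that the steel stack is the grey one, with its top knob at (335,215). Stack axis: (0.520, -0.2855). First I turn the tool so that its x axis lies along world x.

```bash
python3 -m pendant '[[[0,0,-0.01,0,0,-0.148,-1],[0,0,0,0,0,-0.148,-1],[0,0,0,0,0,-0.148,-1],[0,0,0,0,0,-0.148,-1],[0,0,0,0,0,-0.148,-1],[0,0,0,0,0,-0.148,-1],[0,0,0,0,0,-0.148,-1],[0,0,0,0,0,-0.148,-1],[0,0,0,0,0,-0.148,-1],[0,0,0,0,0,0,-1]]]'
cat >> h.py <<'E'
from scipy.spatial.transform import Rotation as R
def left(x,y,z):
    o=ctrl.get_obs(); w,a,b,c=o["eef_rot"]; r=R.from_quat([a,b,c,w]); p=o["eef_pos"]
    M=r.as_matrix(); print("t",o["time_s"],"pos",p.round(4),"tool x",M[:,0].round(3),"z",M[:,2].round(3),"open",round(o["opening"],3),"F",np.round(o["wrist_force"],1))
    print("tool-axis shift to go",(M.T@(np.array([x,y,z])-p)).round(4), "turn",R.from_matrix(M.T@np.diag([1,-1,-1.])).as_rotvec().round(4))
E
python3 -c "
from h import *
left(.52,-.2855,.28)"
```

```text
time_s: 1.1
eef_pos: [0.1343, -0.5588, 0.2658]
eef_rot: [-0.001, 1.0, -0.001, -0.0]
wrist_force: [-0.5, 0.3, -0.7]
opening: 1.001
t 1.1 pos [ 0.1343 -0.5588  0.2658] tool x [ 1.    -0.002 -0.   ] z [-0.     0.001 -1.   ] open 1.001 F [-0.5  0.3 -0.7]
tool-axis shift to go [ 0.3852 -0.274  -0.014 ] turn [-0.001   0.     -0.0017]
```

```bash
python3 -m pendant '[[[0.035,-0.025,-0.0014,0,0,0,-1],[0.035,-0.025,-0.0014,0,0,0,-1],[0.035,-0.025,-0.0014,0,0,0,-1],[0.035,-0.025,-0.0014,0,0,0,-1],[0.035,-0.025,-0.0014,0,0,0,-1],[0.035,-0.025,-0.0014,0,0,0,-1],[0.035,-0.025,-0.0014,0,0,0,-1],[0.035,-0.025,-0.0014,0,0,0,-1],[0.035,-0.025,-0.0014,0,0,0,-1],[0.035,-0.025,-0.0014,0,0,0,-1]]]'
python3 -m pendant '[[[0.035,-0.024,0,0,0,0,-1],[0,0,0,0,0,0,-1],[0,0,0,0,0,0,-1]]]'
python3 -c "
from h import *
left(.52,-.2855,.171)
snap('top','t1',(290,180,390,270),6);snap('scene','s1',(140,170,240,270),6)"
```

```text
time_s: 2.1
eef_pos: [0.4863, -0.3088, 0.2802]
eef_rot: [-0.0, 1.0, -0.004, -0.0]
wrist_force: [0.1, -0.5, -0.6]
opening: 1.0
time_s: 2.4
eef_pos: [0.5206, -0.2853, 0.2797]
eef_rot: [-0.0, 1.0, -0.002, -0.001]
wrist_force: [0.1, 0.5, 0.5]
opening: 1.001
t 2.4 pos [ 0.5206 -0.2853  0.2797] tool x [ 1.    -0.004 -0.001] z [-0.001  0.    -1.   ] open 1.001 F [0.1 0.5 0.5]
tool-axis shift to go [-0.0004  0.0002  0.1087] turn [-0.0004  0.001  -0.0038]
```

View pics/s1.png

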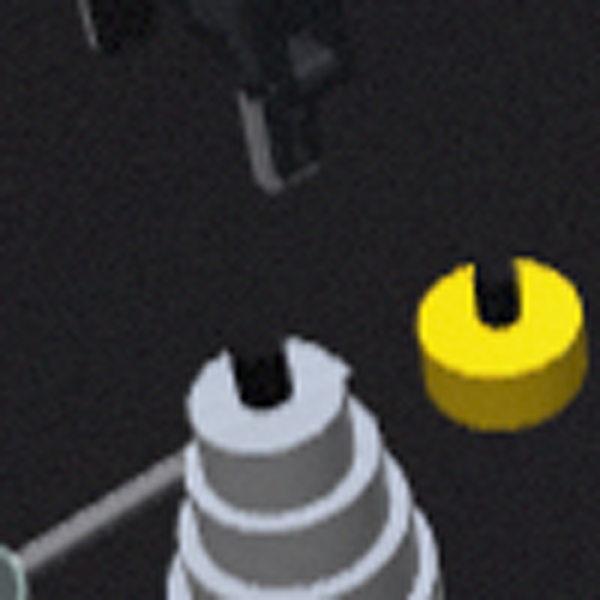

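View pics/t1.png

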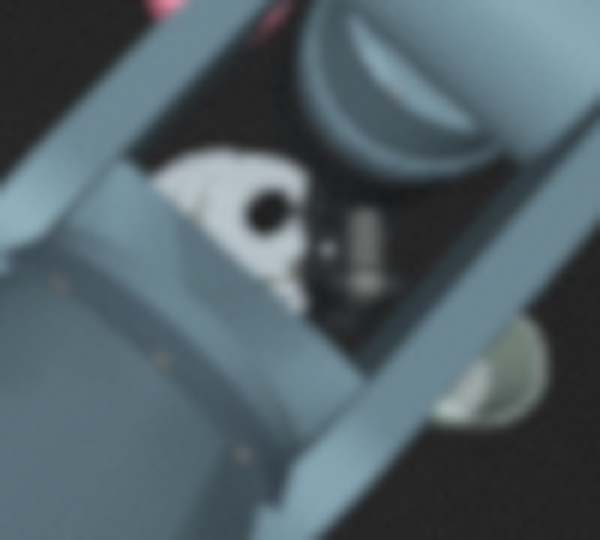

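```bash
python3 -c "
from h import *
for z in (.245,.255,.265,.27):
  print(z,[np.round(proj('scene',(.5206+s*.0425,-.2853+w,z)),1) for s in (1,-1) for w in (-.011,.011)])"
python3 -m pendant '[[[0,0,0.02,0,0,0,-1],[0,0,0.03,0,0,0,-1],[0,0,0.03,0,0,0,-1],[0,0,0.02,0,0,0,-1],[0,0,0.008,0,0,0,-1],[0,0,0,0,0,0,-1],[0,0,0,0,0,0,-1]]]'
python3 -c "
from h import *
left(.52,-.2855,.171)
snap('scene','s2',(140,180,240,270),6)"
```

```text
0.245 [array([183.8, 209.3]), array([193.4, 203.8]), array([158.9, 188.7]), array([168.3, 183.8])]
0.255 [array([183. , 205.3]), array([192.7, 199.8]), array([158. , 184.8]), array([167.5, 179.9])]
0.265 [array([182.2, 201.3]), array([192. , 195.8]), array([157. , 180.8]), array([166.6, 176. ])]
0.27 [array([181.8, 199.3]), array([191.6, 193.7]), array([156.5, 178.8]), array([166.1, 174. ])]
time_s: 3.2
eef_pos: [0.5203, -0.2873, 0.1735]
eef_rot: [0.001, 1.0, -0.002, 0.001]
wrist_force: [-0.6, -0.8, -0.0]
opening: 0.998
t 3.2 pos [ 0.5203 -0.2873  0.1735] tool x [ 1.    -0.004  0.001] z [ 0.001 -0.001 -1.   ] open 0.998 F [-0.6 -0.8 -0. ]
tool-axis shift to go [-0.0003 -0.0018  0.0025] turn [ 0.0011 -0.0013 -0.0044]
```

View pics/s2.png

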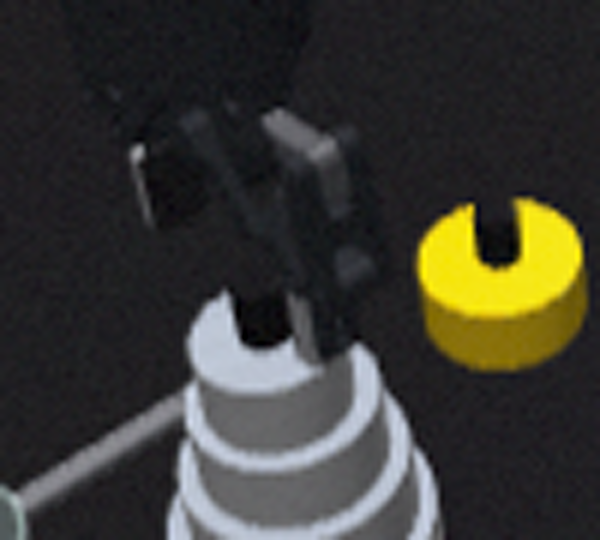

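```bash
python3 -m pendant '[[[0,-0.0015,0.005,0,0,0,-1],[0,0,0,0,0,0,0],[0,0,0,0,0,0,1],[0,0,0,0,0,0,1],[0,0,0,0,0,0,1],[0,0,0,0,0,0,1],[0,0,0,0,0,0,1],[0,0,0,0,0,0,1]]]'
python3 -c "
from h import *
left(.52,-.2855,.28)"
python3 -m pendant '[[[0,0,-0.01,0,0,0,1],[0,0,-0.02,0,0,0,1],[0,0,-0.03,0,0,0,1],[0,0,-0.03,0,0,0,1],[0,0,-0.02,0,0,0,1],[0,0,0,0,0,0,1]]]'
python3 -c "
from h import *
left(.459,.0985,.28)
snap('scene','s3',(120,150,250,270),6)"
```

```text
time_s: 4.05
eef_pos: [0.5203, -0.2848, 0.1675]
eef_rot: [0.0, 1.0, -0.001, 0.0]
wrist_force: [0.9, 0.7, 2.7]
opening: 0.21
t 4.05 pos [ 0.5203 -0.2848  0.1675] tool x [ 1.    -0.003  0.   ] z [ 0. -0. -1.] open 0.21 F [0.9 0.7 2.7]
tool-axis shift to go [-0.0003  0.0007 -0.1125] turn [ 0.0003 -0.0003 -0.0029]
time_s: 4.65
eef_pos: [0.5216, -0.2859, 0.2817]
eef_rot: [0.002, 1.0, -0.001, 0.003]
wrist_force: [0.7, 0.4, -0.4]
opening: 0.21
t 4.65 pos [ 0.5216 -0.2859  0.2817] tool x [ 1.    -0.003  0.005] z [ 0.005 -0.005 -1.   ] open 0.21 F [ 0.7  0.4 -0.4]
tool-axis shift to go [-0.0637 -0.3842 -0.0004] turn [ 0.0046 -0.0054 -0.003 ]
```

View pics/s3.png

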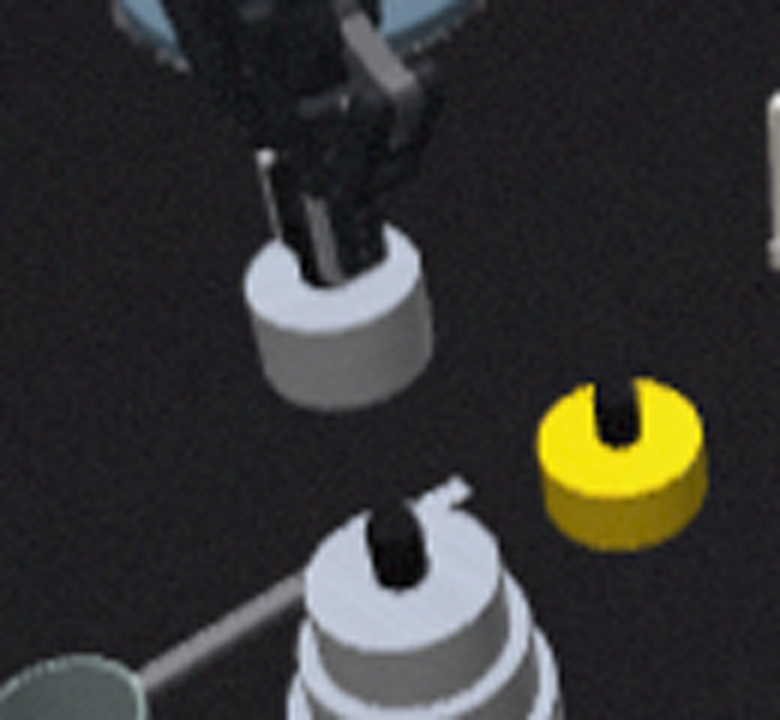

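```bash
python3 -m pendant '[[[-0.003,-0.02,0,0,0,0,1],[-0.006,-0.038,0,0,0,0,1],[-0.007,-0.042,0,0,0,0,1],[-0.007,-0.042,0,0,0,0,1],[-0.007,-0.042,0,0,0,0,1],[-0.007,-0.042,0,0,0,0,1],[-0.007,-0.042,0,0,0,0,1],[-0.007,-0.042,0,0,0,0,1],[-0.007,-0.042,0,0,0,0,1],[-0.003,-0.02,0,0,0,0,1]]]'
python3 -m pendant '[[[-0.003,-0.012,0,0,0,0,1],[0,0,0,0,0,0,1],[0,0,0,0,0,0,1]]]'
python3 -c "
from h import *
left(.459,.0985,.18)
snap('scene','s4',(240,90,380,220),5);snap('top','t4',(110,150,240,275),5)"
```

```text
time_s: 5.7
eef_pos: [0.4583, 0.0903, 0.2756]
eef_rot: [-0.001, 1.0, -0.0, -0.002]
wrist_force: [-0.1, 0.2, -0.8]
opening: 0.211
time_s: 6.0
eef_pos: [0.4572, 0.0988, 0.2766]
eef_rot: [0.0, 1.0, -0.002, -0.001]
wrist_force: [-0.1, -0.6, -0.2]
opening: 0.208
t 6.0 pos [0.4572 0.0988 0.2766] tool x [ 1.    -0.003 -0.001] z [-0.001 -0.    -1.   ] open 0.208 F [-0.1 -0.6 -0.2]
tool-axis shift to go [0.0019 0.0002 0.0966] turn [ 0.0005  0.0011 -0.003 ]
```

View pics/s4.png

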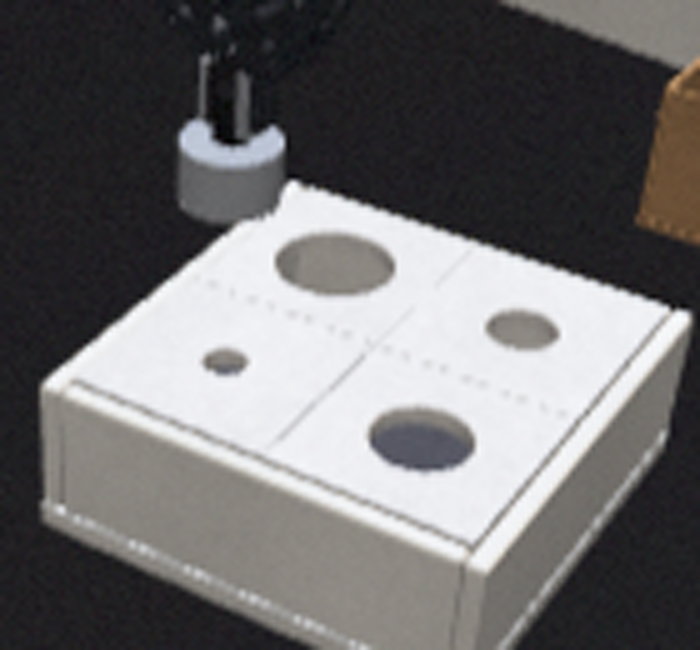

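View pics/t4.png

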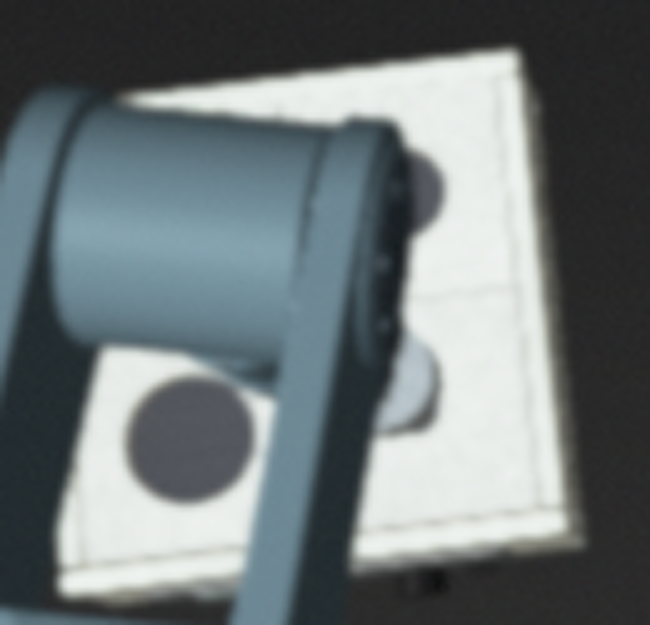

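```bash
python3 -m pendant '[[[0.001,0,0.015,0,0,0,1],[0.0007,0,0.025,0,0,0,1],[0,0,0.025,0,0,0,1],[0,0,0.02,0,0,0,1],[0,0,0.01,0,0,0,1],[0,0,0.003,0,0,0,1],[0,0,0,0,0,0,1],[0,0,0,0,0,0,1]]]'
python3 -c "
from h import *
left(.459,.0985,.171)
snap('scene','s5',(240,90,380,220),5)"
```

```text
time_s: 6.9
eef_pos: [0.4599, 0.0992, 0.1804]
eef_rot: [0.0, 1.0, -0.002, 0.001]
wrist_force: [-0.6, 0.2, 0.3]
opening: 0.208
t 6.9 pos [0.4599 0.0992 0.1804] tool x [ 1.    -0.003  0.002] z [ 0.002 -0.    -1.   ] open 0.208 F [-0.6  0.2  0.3]
tool-axis shift to go [-0.0009  0.0007  0.0094] turn [ 0.0001 -0.0018 -0.0034]
```

View pics/s5.png

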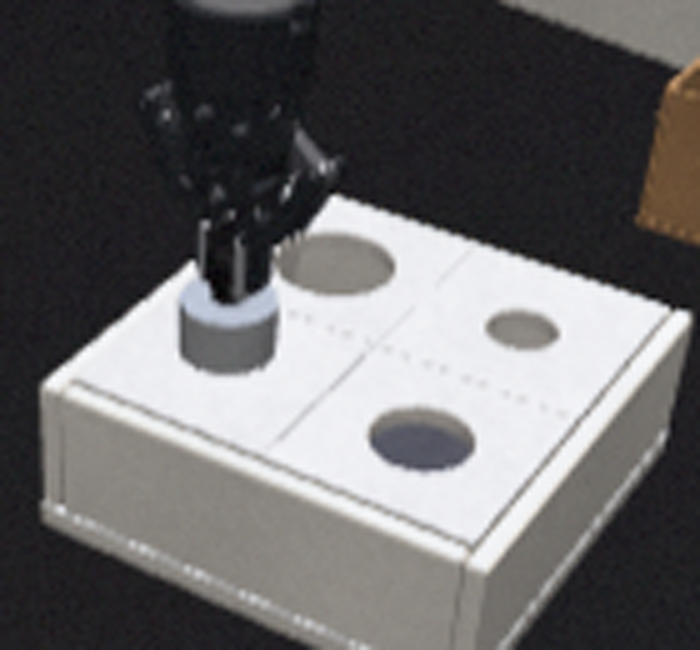

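```bash
python3 -m pendant '[[[-0.001,0,0.005,0,0,0,1],[0,0,0.004,0,0,0,1],[0,0,0.001,0,0,0,1],[0,0,0,0,0,0,1],[0,0,0,0,0,0,1]]]'
python3 -m pendant '[[[0,0,0.001,0,0,0,1],[0,0,0,0,0,0,1],[0,0,0,0,0,0,1]]]'
```

```text
time_s: 7.45
eef_pos: [0.458, 0.0995, 0.1695]
eef_rot: [-0.0, 1.0, -0.001, -0.0]
wrist_force: [-2.1, 0.6, 3.2]
opening: 0.208
time_s: 7.75
eef_pos: [0.4581, 0.0995, 0.1694]
eef_rot: [0.0, 1.0, -0.001, -0.0]
wrist_force: [-5.9, -0.2, 12.5]
opening: 0.21
```

Contact at the expected 0.1695. Release, rise and look.

```bash
python3 -m pendant '[[[0,0,-0.001,0,0,0,0.3],[0,0,0,0,0,0,-1],[0,0,0,0,0,0,-1],[0,0,0,0,0,0,-1],[0,0,0,0,0,0,-1],[0,0,-0.02,0,0,0,-1],[0,0,-0.04,0,0,0,-1],[0,0,-0.04,0,0,0,-1],[0,0,-0.01,0,0,0,-1]]]'
python3 -m pendant '[[[0.003,0.02,0,0,0,0,-1],[0.006,0.038,0,0,0,0,-1],[0.007,0.042,0,0,0,0,-1],[0.007,0.042,0,0,0,0,-1],[0.007,0.042,0,0,0,0,-1],[0.007,0.042,0,0,0,0,-1],[0.007,0.042,0,0,0,0,-1],[0.007,0.042,0,0,0,0,-1],[0.007,0.042,0,0,0,0,-1],[0.004,0.026,0,0,0,0,-1]]]'
python3 -m pendant '[[[0,0.006,0,0,0,0,-1],[0,0,0,0,0,0,-1],[0,0,0,0,0,0,-1]]]'
python3 -c "
from h import *
left(.52,-.2855,.1335)
p,d=snap('scene','s6',(240,90,380,220),5);np.save('pics/s6rgb.npy',p);p,d=snap('top','t6',(110,150,240,275),5);np.save('pics/t6rgb.npy',p)"
```

```text
time_s: 8.65
eef_pos: [0.4602, 0.0994, 0.284]
eef_rot: [0.0, 1.0, -0.001, 0.004]
wrist_force: [0.2, -0.3, 0.3]
opening: 1.0
time_s: 9.65
eef_pos: [0.5186, -0.2816, 0.2781]
eef_rot: [-0.0, 1.0, -0.002, -0.0]
wrist_force: [0.9, 1.6, 0.7]
opening: 1.002
time_s: 9.95
eef_pos: [0.5187, -0.2836, 0.2787]
eef_rot: [-0.001, 1.0, -0.001, -0.0]
wrist_force: [-0.5, 0.5, -0.0]
opening: 0.999
t 9.95 pos [ 0.5187 -0.2836  0.2787] tool x [ 1.    -0.002 -0.001] z [-0.001  0.001 -1.   ] open 0.999 F [-0.5  0.5 -0. ]
tool-axis shift to go [0.0015 0.0021 0.1452] turn [-0.0012  0.0008 -0.0025]
```

View pics/s6.png

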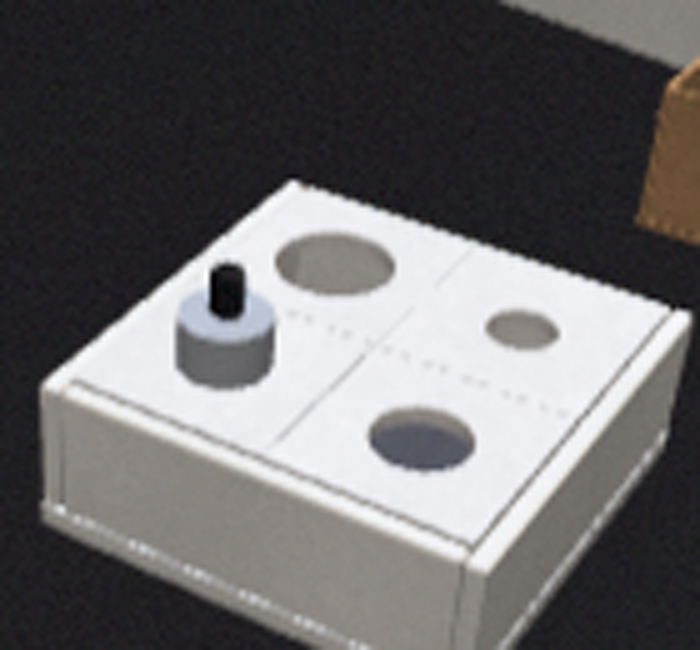

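View pics/t6.png

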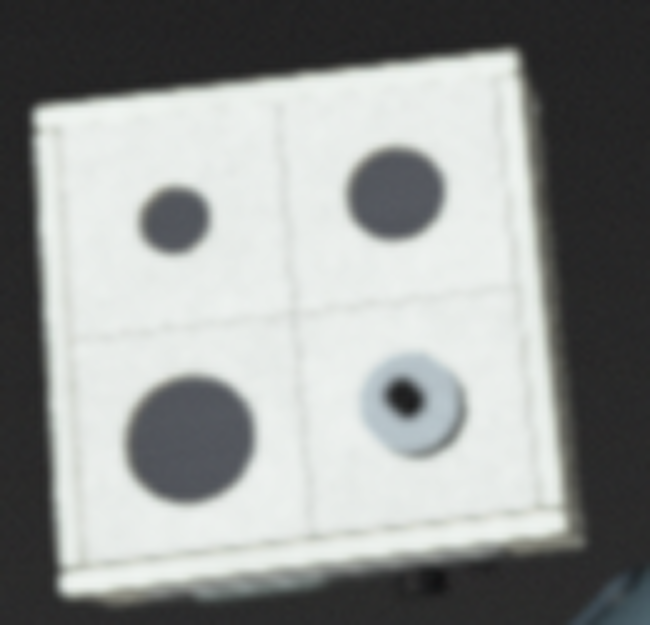

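```bash
cat >> h.py <<'E'
from scipy.optimize import minimize
def fitp(n,p,box,test,parts,x0):
    a,b,c,d=box
    m=test(cv2.resize(p[b:d,a:c],None,fx=6,fy=6,interpolation=cv2.INTER_CUBIC).astype(int)).astype(np.uint8)
    f=lambda t:(silh(n,[(t[0]/100,t[1]/100,*q) for q in parts],box)!=m).sum()/m.sum()
    r=minimize(f,np.array(x0)*100,method="Nelder-Mead",options=dict(initial_simplex=np.array(x0)*100+np.array([[0,0],[1,0],[0,1]])))
    return (r.x/100).round(4),round(float(r.fun),3)
E
python3 - <<'E'
from h import *
t=np.load('pics/t6rgb.npy'); s=np.load('pics/s6rgb.npy')
prt=[(.104,.138,.028),(.138,.166,.01)]
print(t[238:240,200:202],t[231,191])
print(fitp("top",t,(178,215,210,246),lambda b:b[...,0]<210,prt,(.459,.099)))
print(fitp("scene",s,(272,138,299,172),lambda b:b[...,0]<210,prt,(.459,.099)))
E
```

```text
[[[162 168 164]
  [200 206 202]]

 [[199 205 201]
  [221 225 222]]] [36 37 37]
(array([0.4575, 0.098 ]), 0.032)
(array([0.4605, 0.0961]), 0.218)
```

```bash
python3 -m pendant '[[[0.0015,0.002,0.02,0,0,0,-1],[0,0,0.035,0,0,0,-1],[0,0,0.04,0,0,0,-1],[0,0,0.03,0,0,0,-1],[0,0,0.015,0,0,0,-1],[0,0,0.003,0,0,0,-1],[0,0,0,0,0,0,-1],[0,0,0,0,0,0,-1]]]'
python3 -c "
from h import *
left(.52,-.2855,.1335)
snap('scene','s7',(140,190,240,290),6)"
```

```text
time_s: 10.85
eef_pos: [0.5215, -0.2874, 0.1384]
eef_rot: [0.001, 1.0, -0.001, 0.001]
wrist_force: [-0.2, -0.8, 1.3]
opening: 0.997
t 10.85 pos [ 0.5215 -0.2874  0.1384] tool x [ 1.    -0.003  0.003] z [ 0.003 -0.002 -1.   ] open 0.997 F [-0.2 -0.8  1.3]
tool-axis shift to go [-0.0015 -0.0019  0.0049] turn [ 0.0022 -0.0026 -0.0026]
```

View pics/s7.png

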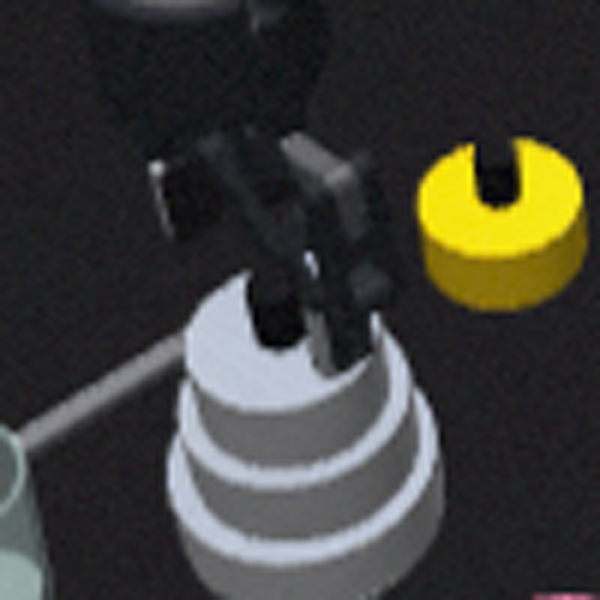

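```bash
python3 -m pendant '[[[-0.001,-0.001,0.004,0,0,0,-1],[0,0,0,0,0,0,0],[0,0,0,0,0,0,1],[0,0,0,0,0,0,1],[0,0,0,0,0,0,1],[0,0,0,0,0,0,1],[0,0,0,0,0,0,1],[0,0,0,0,0,0,1]]]'
python3 -m pendant '[[[0,0,-0.01,0,0,0,1],[0,0,-0.02,0,0,0,1],[0,0,-0.035,0,0,0,1],[0,0,-0.035,0,0,0,1],[0,0,-0.03,0,0,0,1],[0,0,-0.015,0,0,0,1],[0,0,0,0,0,0,1]]]'
python3 -c "
from h import *
left(.5585,.2465,.285)
snap('scene','s8',(120,170,250,295),6)"
```

```text
time_s: 11.7
eef_pos: [0.5196, -0.286, 0.1326]
eef_rot: [0.0, 1.0, -0.002, 0.0]
wrist_force: [0.7, -0.0, 2.7]
opening: 0.213
time_s: 12.4
eef_pos: [0.5203, -0.2864, 0.28]
eef_rot: [0.002, 1.0, -0.001, 0.002]
wrist_force: [-0.1, -0.7, -0.8]
opening: 0.21
t 12.4 pos [ 0.5203 -0.2864  0.28  ] tool x [ 1.    -0.003  0.004] z [ 0.004 -0.003 -1.   ] open 0.21 F [-0.1 -0.7 -0.8]
tool-axis shift to go [ 0.0367 -0.533  -0.0065] turn [ 0.003  -0.0037 -0.0029]
```

View pics/s8.png

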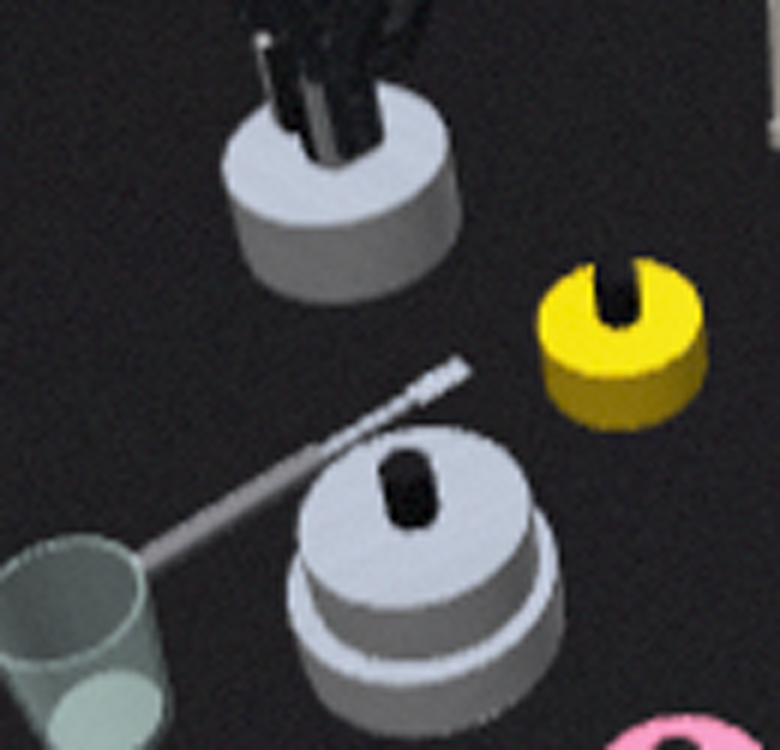

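```bash
python3 -m pendant '[[[0.001,-0.02,-0.006,0,0,0,1],[0.003,-0.038,0,0,0,0,1],[0.003,-0.042,0,0,0,0,1],[0.003,-0.042,0,0,0,0,1],[0.003,-0.042,0,0,0,0,1],[0.003,-0.042,0,0,0,0,1],[0.003,-0.042,0,0,0,0,1],[0.003,-0.042,0,0,0,0,1],[0.003,-0.042,0,0,0,0,1],[0.003,-0.042,0,0,0,0,1]]]'
python3 -m pendant '[[[0.003,-0.042,0,0,0,0,1],[0.002,-0.04,0,0,0,0,1],[0.002,-0.03,0,0,0,0,1],[0.001,-0.02,0,0,0,0,1],[0,-0.006,0,0,0,0,1],[0,0,0,0,0,0,1],[0,0,0,0,0,0,1]]]'
python3 -c "
from h import *
left(.5585,.2465,.18)"
```

```text
time_s: 13.45
eef_pos: [0.5469, 0.1108, 0.2812]
eef_rot: [-0.0, 1.0, -0.001, -0.002]
wrist_force: [0.4, -0.2, -0.9]
opening: 0.209
time_s: 14.15
eef_pos: [0.5564, 0.2454, 0.2824]
eef_rot: [0.0, 1.0, -0.002, -0.001]
wrist_force: [-0.2, -0.9, -0.6]
opening: 0.208
t 14.15 pos [0.5564 0.2454 0.2824] tool x [ 1.    -0.003 -0.002] z [-0.002 -0.001 -1.   ] open 0.208 F [-0.2 -0.9 -0.6]
tool-axis shift to go [ 0.0022 -0.0012  0.1024] turn [ 0.0008  0.0016 -0.0033]
```

```bash
python3 -m pendant '[[[0.001,-0.001,0.015,0,0,0,1],[0,0,0.025,0,0,0,1],[0,0,0.025,0,0,0,1],[0,0,0.02,0,0,0,1],[0,0,0.012,0,0,0,1],[0,0,0.004,0,0,0,1],[0,0,0,0,0,0,1],[0,0,0,0,0,0,1]]]'
python3 -c "
from h import *
left(.5585,.2465,.1686)
snap('scene','s9',(240,90,380,220),5)"
```

```text
time_s: 14.95
eef_pos: [0.5587, 0.2471, 0.1834]
eef_rot: [-0.0, 1.0, -0.002, 0.001]
wrist_force: [0.7, -0.3, -1.2]
opening: 0.204
t 14.95 pos [0.5587 0.2471 0.1834] tool x [ 1.    -0.003  0.002] z [ 0.002  0.    -1.   ] open 0.204 F [ 0.7 -0.3 -1.2]
tool-axis shift to go [-0.0002  0.0006  0.0148] turn [-0.0004 -0.0018 -0.0033]
```

View pics/s9.png

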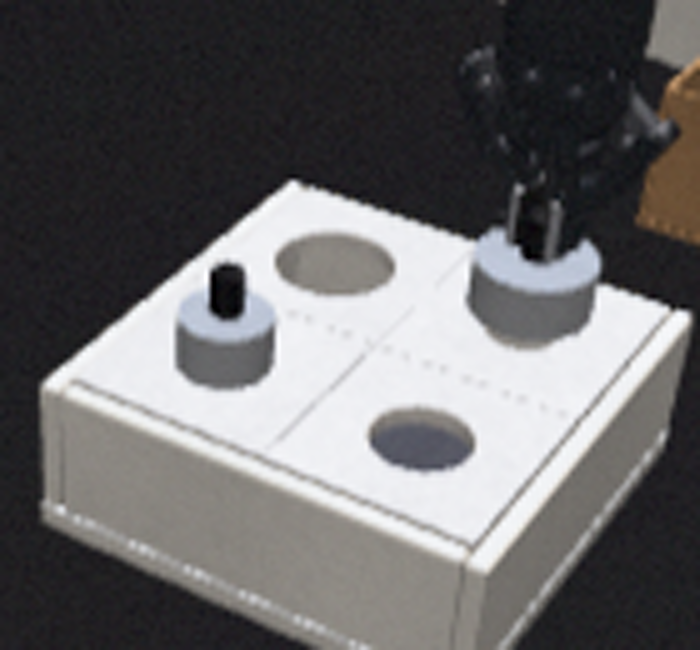

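```bash
python3 -c "
from h import *
for P in [(.5587,.2471,.119),(.5587,.2471,.153),(.5587,.2471,.181),(.5587,.2471,.104)]: print((np.array(proj('scene',P))-[240,90]+.5)*5)
import glob
b=cv2.imread('pics/s9.png')
for z in (.119,.153): cv2.polylines(b,[np.int32([((u-240+.5)*5,(v-90+.5)*5) for u,v in circ('scene',.5587,.2471,z,.036)])],True,(0,0,255),1)
cv2.polylines(b,[np.int32([((u-240+.5)*5,(v-90+.5)*5) for u,v in circ('scene',.5575,.2472,.104,.021)])],True,(0,255,0),1)
cv2.imwrite('pics/s9b.png',b)"
```

```text
[526.59503762 304.88254449]
[535.19716615 254.57961318]
[542.56676361 211.48419173]
[522.91509297 326.40186986]
```

View pics/s9b.png

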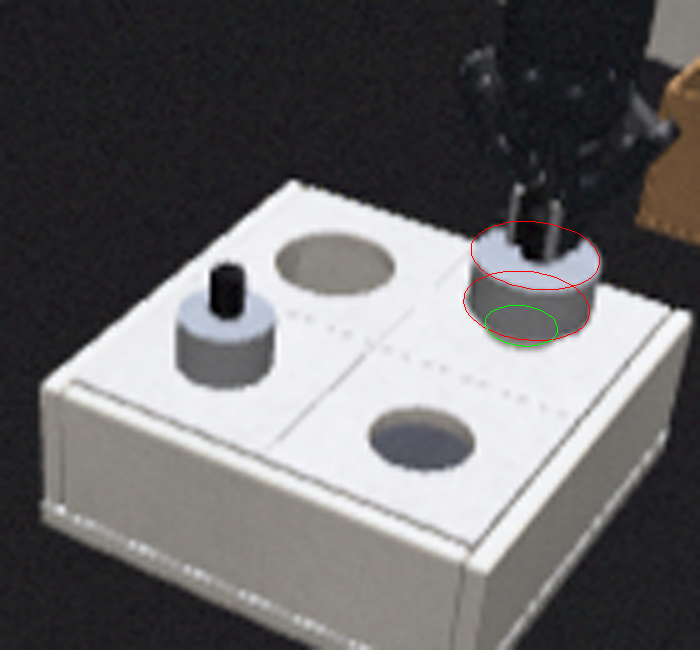

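```bash
python3 -m pendant '[[[0,0,0.005,0,0,0,1],[0,0,0.005,0,0,0,1],[0,0,0.003,0,0,0,1],[0,0,0.001,0,0,0,1],[0,0,0,0,0,0,1],[0,0,0,0,0,0,1]]]'
python3 -m pendant '[[[0,0,0.001,0,0,0,1],[0,0,0,0,0,0,1],[0,0,0,0,0,0,1]]]'
```

```text
time_s: 15.6
eef_pos: [0.5579, 0.2472, 0.1686]
eef_rot: [-0.0, 1.0, -0.001, -0.0]
wrist_force: [-1.9, -0.9, 3.6]
opening: 0.214
time_s: 15.9
eef_pos: [0.5579, 0.2472, 0.1685]
eef_rot: [0.0, 1.0, -0.001, 0.0]
wrist_force: [-6.7, -0.8, 10.9]
opening: 0.21
```

```bash
python3 -m pendant '[[[0,0,-0.001,0,0,0,0.3],[0,0,0,0,0,0,-1],[0,0,0,0,0,0,-1],[0,0,0,0,0,0,-1],[0,0,0,0,0,0,-1],[0,0,-0.02,0,0,0,-1],[0,0,-0.04,0,0,0,-1],[0,0,-0.04,0,0,0,-1],[0,0,-0.01,0,0,0,-1]]]'
python3 -m pendant '[[[-0.001,0.02,0,0,0,0,-1],[-0.003,0.038,0,0,0,0,-1],[-0.003,0.042,0,0,0,0,-1],[-0.003,0.042,0,0,0,0,-1],[-0.003,0.042,0,0,0,0,-1],[-0.003,0.042,0,0,0,0,-1],[-0.003,0.042,0,0,0,0,-1],[-0.003,0.042,0,0,0,0,-1],[-0.003,0.042,0,0,0,0,-1],[-0.003,0.042,0,0,0,0,-1]]]'
python3 -m pendant '[[[-0.003,0.042,0,0,0,0,-1],[-0.003,0.042,0,0,0,0,-1],[-0.003,0.03,0,0,0,0,-1],[-0.002,0.02,0,0,0,0,-1],[0,0.006,0,0,0,0,-1],[0,0,0,0,0,0,-1],[0,0,0,0,0,0,-1]]]'
python3 -c "
from h import *
left(.52,-.2855,.0995)
p,d=snap('scene','s10',(240,90,380,220),5);np.save('pics/s10rgb.npy',p);p,d=snap('top','t10',(110,150,240,275),5);np.save('pics/t10rgb.npy',p)
prt=[(.104,.138,.036),(.138,.166,.01)]
t=p
print(fitp('top',t,(125,172,166,213),lambda b:b[...,0]<210,prt,(.558,.247)))"
```

```text
time_s: 16.8
eef_pos: [0.5602, 0.2477, 0.284]
eef_rot: [-0.001, 1.0, -0.001, 0.004]
wrist_force: [-0.0, 0.8, 0.9]
opening: 0.999
time_s: 17.8
eef_pos: [0.5282, -0.1484, 0.2778]
eef_rot: [-0.0, 1.0, -0.002, -0.0]
wrist_force: [1.0, 0.4, -0.3]
opening: 0.999
time_s: 18.5
eef_pos: [0.5176, -0.2854, 0.2781]
eef_rot: [-0.0, 1.0, -0.001, -0.0]
wrist_force: [-0.6, 0.4, 0.7]
opening: 1.002
t 18.5 pos [ 0.5176 -0.2854  0.2781] tool x [ 1.    -0.002 -0.   ] z [-0.     0.001 -1.   ] open 1.002 F [-0.6  0.4  0.7]
tool-axis shift to go [0.0024 0.0002 0.1786] turn [-0.0008  0.0002 -0.0019]
(array([0.5571, 0.248 ]), 0.023)
```

View pics/t10.png

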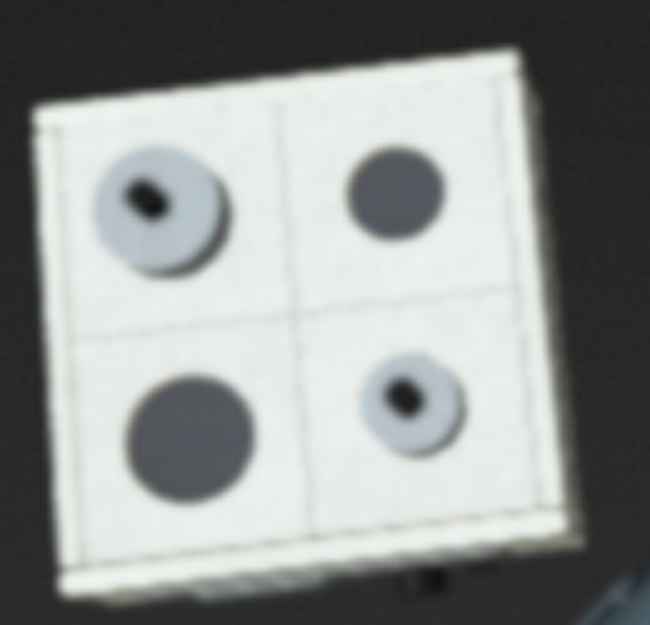

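View pics/s10.png

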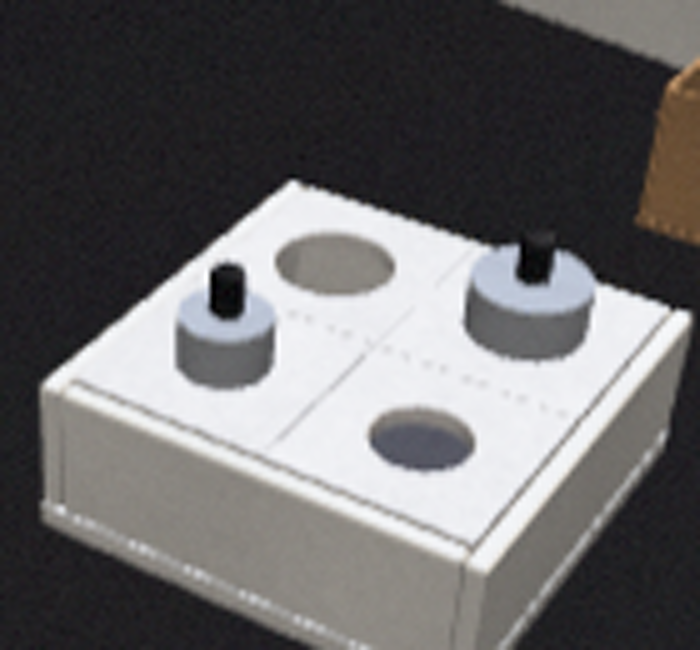

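```bash
python3 -m pendant '[[[0.001,0,0.02,0,0,0,-1],[0,0,0.035,0,0,0,-1],[0,0,0.04,0,0,0,-1],[0,0,0.04,0,0,0,-1],[0,0,0.025,0,0,0,-1],[0,0,0.013,0,0,0,-1],[0,0,0.003,0,0,0,-1],[0,0,0,0,0,0,-1],[0,0,0,0,0,0,-1]]]'
python3 -c "
from h import *
left(.52,-.2855,.0995)
snap('scene','s11',(140,190,240,290),6)"
```

```text
time_s: 19.5
eef_pos: [0.5195, -0.2874, 0.1042]
eef_rot: [0.001, 1.0, -0.001, 0.001]
wrist_force: [-0.1, 0.2, 0.5]
opening: 0.999
t 19.5 pos [ 0.5195 -0.2874  0.1042] tool x [ 1.    -0.003  0.002] z [ 0.002 -0.002 -1.   ] open 0.999 F [-0.1  0.2  0.5]
tool-axis shift to go [ 0.0005 -0.0019  0.0047] turn [ 0.002  -0.0024 -0.0027]
```

View pics/s11.png

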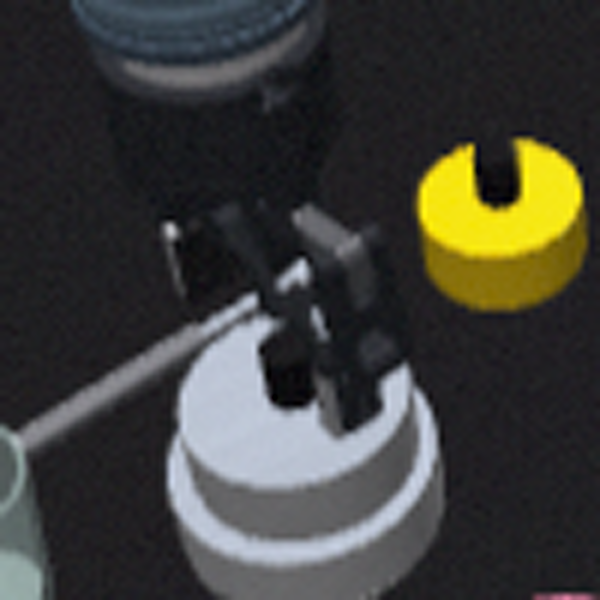

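```bash
python3 -m pendant '[[[0,-0.001,0.004,0,0,0,-1],[0,0,0,0,0,0,0],[0,0,0,0,0,0,1],[0,0,0,0,0,0,1],[0,0,0,0,0,0,1],[0,0,0,0,0,0,1],[0,0,0,0,0,0,1],[0,0,0,0,0,0,1]]]'
python3 -m pendant '[[[0,0,-0.01,0,0,0,1],[0,0,-0.02,0,0,0,1],[0,0,-0.035,0,0,0,1],[0,0,-0.035,0,0,0,1],[0,0,-0.035,0,0,0,1],[0,0,-0.03,0,0,0,1],[0,0,-0.02,0,0,0,1],[0,0,0,0,0,0,1]]]'
python3 -c "
from h import *
left(.582,.1225,.285)
snap('scene','s12',(120,170,250,295),6)"
```

```text
time_s: 20.35
eef_pos: [0.5186, -0.286, 0.0986]
eef_rot: [0.0, 1.0, -0.002, 0.0]
wrist_force: [0.0, -0.0, 2.8]
opening: 0.212
time_s: 21.15
eef_pos: [0.5196, -0.2867, 0.2874]
eef_rot: [0.002, 1.0, -0.001, 0.003]
wrist_force: [0.3, -0.3, -1.4]
opening: 0.208
t 21.15 pos [ 0.5196 -0.2867  0.2874] tool x [ 1.    -0.003  0.005] z [ 0.005 -0.004 -1.   ] open 0.208 F [ 0.3 -0.3 -1.4]
tool-axis shift to go [ 0.0612 -0.4094  0.001 ] turn [ 0.0043 -0.0051 -0.0029]
```

View pics/s12.png

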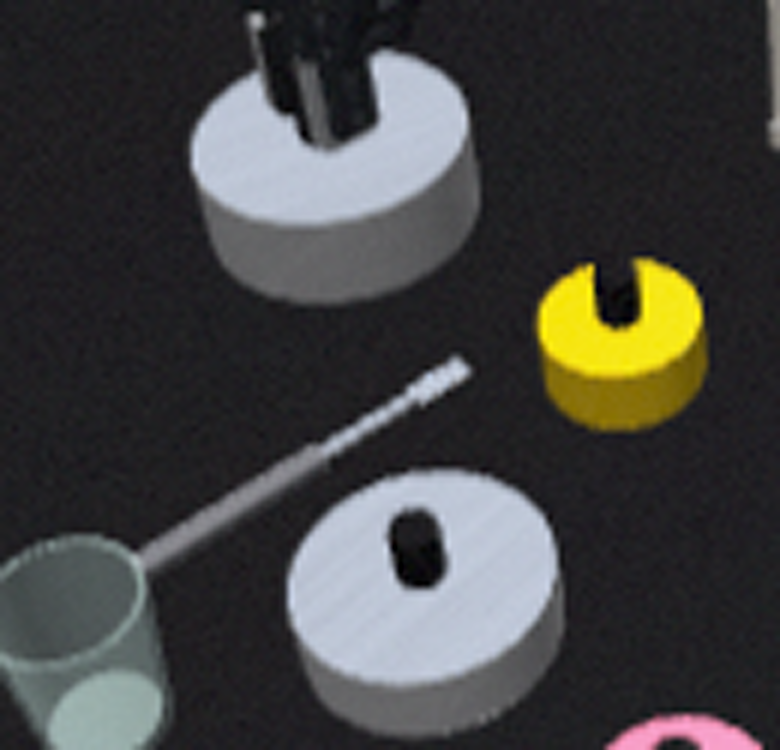

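```bash
python3 -m pendant '[[[0.003,-0.02,0,0,0,0,1],[0.006,-0.038,0,0,0,0,1],[0.006,-0.042,0,0,0,0,1],[0.006,-0.042,0,0,0,0,1],[0.006,-0.042,0,0,0,0,1],[0.006,-0.042,0,0,0,0,1],[0.006,-0.042,0,0,0,0,1],[0.006,-0.042,0,0,0,0,1],[0.006,-0.042,0,0,0,0,1],[0.006,-0.035,0,0,0,0,1]]]'
python3 -m pendant '[[[0.004,-0.02,0,0,0,0,1],[0.002,-0.003,0,0,0,0,1],[0,0,0,0,0,0,1],[0,0,0,0,0,0,1]]]'
python3 -c "
from h import *
left(.582,.1225,.182)"
```

```text
time_s: 22.2
eef_pos: [0.5753, 0.1034, 0.2809]
eef_rot: [-0.0, 1.0, -0.001, -0.002]
wrist_force: [0.7, -0.1, -1.3]
opening: 0.211
time_s: 22.6
eef_pos: [0.5821, 0.1231, 0.2822]
eef_rot: [0.0, 1.0, -0.002, -0.001]
wrist_force: [-0.7, -0.3, -1.0]
opening: 0.209
t 22.6 pos [0.5821 0.1231 0.2822] tool x [ 1.    -0.004 -0.002] z [-0.002 -0.001 -1.   ] open 0.209 F [-0.7 -0.3 -1. ]
tool-axis shift to go [1.000e-04 5.000e-04 1.002e-01] turn [ 0.0005  0.0019 -0.0038]
```

```bash
python3 -m pendant '[[[-0.001,0,0.015,0,0,0,1],[0,0,0.025,0,0,0,1],[0,0,0.025,0,0,0,1],[0,0,0.02,0,0,0,1],[0,0,0.012,0,0,0,1],[0,0,0.003,0,0,0,1],[0,0,0,0,0,0,1],[0,0,0,0,0,0,1]]]'
python3 -c "
from h import *
left(.582,.1225,.1686)"
```

```text
time_s: 23.4
eef_pos: [0.5823, 0.1239, 0.1844]
eef_rot: [0.0, 1.0, -0.002, 0.001]
wrist_force: [0.3, -0.1, -1.0]
opening: 0.209
t 23.4 pos [0.5823 0.1239 0.1844] tool x [ 1.    -0.003  0.002] z [ 0.002 -0.    -1.   ] open 0.209 F [ 0.3 -0.1 -1. ]
tool-axis shift to go [-0.0004  0.0014  0.0158] turn [ 0.     -0.0019 -0.0032]
```

```bash
python3 -m pendant '[[[0,0.001,0.005,0,0,0,1],[0,0,0.005,0,0,0,1],[0,0,0.004,0,0,0,1],[0,0,0.001,0,0,0,1],[0,0,0,0,0,0,1],[0,0,0,0,0,0,1]]]'
python3 -m pendant '[[[0,0,0.001,0,0,0,1],[0,0,0,0,0,0,1],[0,0,0,0,0,0,1]]]'
```

```text
time_s: 24.0
eef_pos: [0.5816, 0.1231, 0.1686]
eef_rot: [0.0, 1.0, -0.001, 0.0]
wrist_force: [-1.8, -0.7, 3.8]
opening: 0.211
time_s: 24.3
eef_pos: [0.5817, 0.1231, 0.1686]
eef_rot: [0.0, 1.0, -0.001, 0.0]
wrist_force: [-5.6, -1.5, 10.8]
opening: 0.209
```

```bash
python3 -m pendant '[[[0,0,-0.001,0,0,0,0.3],[0,0,0,0,0,0,-1],[0,0,0,0,0,0,-1],[0,0,0,0,0,0,-1],[0,0,0,0,0,0,-1],[0,0,-0.02,0,0,0,-1],[0,0,-0.04,0,0,0,-1],[0,0,-0.04,0,0,0,-1],[0,0,-0.01,0,0,0,-1]]]'
python3 -m pendant '[[[-0.003,0.02,0,0,0,0,-1],[-0.006,0.038,0,0,0,0,-1],[-0.006,0.042,0,0,0,0,-1],[-0.006,0.042,0,0,0,0,-1],[-0.006,0.042,0,0,0,0,-1],[-0.006,0.042,0,0,0,0,-1],[-0.006,0.042,0,0,0,0,-1],[-0.006,0.042,0,0,0,0,-1],[-0.006,0.042,0,0,0,0,-1],[-0.006,0.035,0,0,0,0,-1]]]'
python3 -m pendant '[[[-0.004,0.02,0,0,0,0,-1],[-0.001,0.003,0,0,0,0,-1],[0,0,0,0,0,0,-1],[0,0,0,0,0,0,-1]]]'
python3 -c "
from h import *
left(.52,-.2855,.0655)
p,d=snap('top','t13',(110,150,240,275),5)
print(fitp('top',p,(165,164,211,212),lambda b:b[...,0]<210,[(.104,.138,.044),(.138,.166,.01)],(.582,.123)))
p,d=snap('scene','s13',(140,190,240,290),6)"
```

```text
time_s: 25.2
eef_pos: [0.5839, 0.1232, 0.2838]
eef_rot: [-0.0, 1.0, -0.001, 0.004]
wrist_force: [1.2, -0.2, 0.2]
opening: 1.003
time_s: 26.2
eef_pos: [0.5226, -0.2659, 0.2777]
eef_rot: [-0.0, 1.0, -0.002, -0.0]
wrist_force: [0.6, 0.6, 0.2]
opening: 1.0
time_s: 26.6
eef_pos: [0.5185, -0.2857, 0.2779]
eef_rot: [-0.0, 1.0, -0.001, -0.0]
wrist_force: [0.3, 0.3, -0.6]
opening: 1.001
t 26.6 pos [ 0.5185 -0.2857  0.2779] tool x [ 1.    -0.002 -0.   ] z [-0.     0.001 -1.   ] open 1.001 F [ 0.3  0.3 -0.6]
tool-axis shift to go [0.0016 0.     0.2124] turn [-0.0008  0.0003 -0.0023]
(array([0.5806, 0.1246]), 0.052)
```

View pics/t13.png

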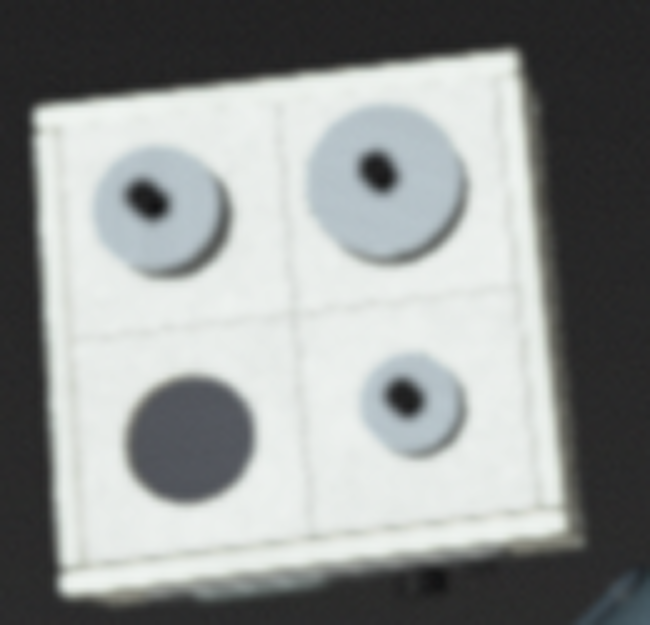

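View pics/s13.png

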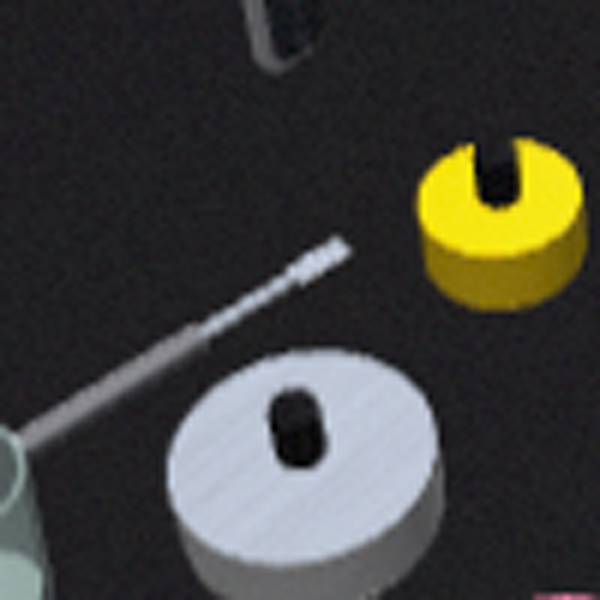

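```bash
python3 -m pendant '[[[0,0,0.02,0,0,0,-1],[0,0,0.035,0,0,0,-1],[0,0,0.04,0,0,0,-1],[0,0,0.04,0,0,0,-1],[0,0,0.035,0,0,0,-1],[0,0,0.025,0,0,0,-1],[0,0,0.01,0,0,0,-1],[0,0,0.003,0,0,0,-1],[0,0,0,0,0,0,-1],[0,0,0,0,0,0,-1]]]'
python3 -c "
from h import *
left(.52,-.2855,.065)
snap('scene','s14',(140,190,240,290),6)"
```

```text
time_s: 27.7
eef_pos: [0.5195, -0.2874, 0.0721]
eef_rot: [0.001, 1.0, -0.001, 0.001]
wrist_force: [0.5, -1.1, 0.4]
opening: 1.003
t 27.7 pos [ 0.5195 -0.2874  0.0721] tool x [ 1.    -0.003  0.002] z [ 0.002 -0.002 -1.   ] open 1.003 F [ 0.5 -1.1  0.4]
tool-axis shift to go [ 0.0005 -0.0019  0.0071] turn [ 0.002  -0.0024 -0.0026]
```

View pics/s14.png

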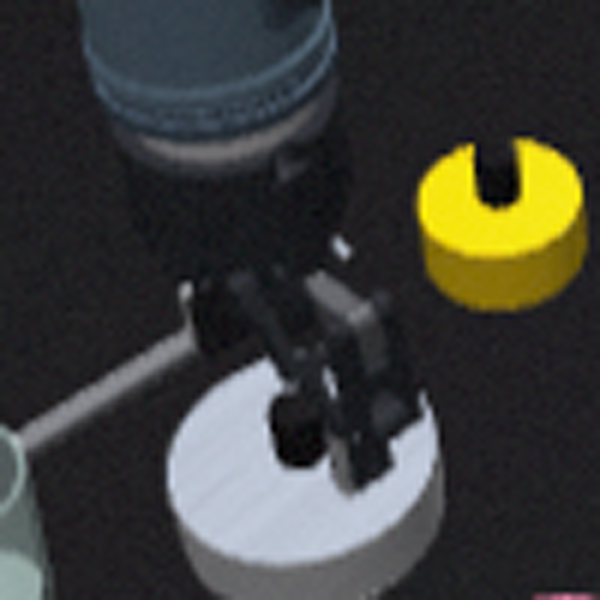

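```bash
python3 -m pendant '[[[0,-0.001,0.006,0,0,0,-1],[0,0,0,0,0,0,0],[0,0,0,0,0,0,1],[0,0,0,0,0,0,1],[0,0,0,0,0,0,1],[0,0,0,0,0,0,1],[0,0,0,0,0,0,1],[0,0,0,0,0,0,1]]]'
python3 -m pendant '[[[0,0,-0.01,0,0,0,1],[0,0,-0.02,0,0,0,1],[0,0,-0.035,0,0,0,1],[0,0,-0.04,0,0,0,1],[0,0,-0.04,0,0,0,1],[0,0,-0.035,0,0,0,1],[0,0,-0.025,0,0,0,1],[0,0,-0.015,0,0,0,1],[0,0,0,0,0,0,1]]]'
python3 -c "
from h import *
left(.4355,.2235,.285)
snap('scene','s15',(120,170,250,295),6)"
```

```text
time_s: 28.55
eef_pos: [0.5186, -0.286, 0.0646]
eef_rot: [0.0, 1.0, -0.002, 0.0]
wrist_force: [0.5, -0.6, 2.6]
opening: 0.207
time_s: 29.45
eef_pos: [0.5191, -0.2863, 0.2868]
eef_rot: [0.001, 1.0, -0.001, 0.002]
wrist_force: [1.1, 0.5, -1.5]
opening: 0.207
t 29.45 pos [ 0.5191 -0.2863  0.2868] tool x [ 1.    -0.003  0.003] z [ 0.003 -0.003 -1.   ] open 0.207 F [ 1.1  0.5 -1.5]
tool-axis shift to go [-8.510e-02 -5.096e-01  2.000e-04] turn [ 0.0027 -0.0032 -0.0029]
```

View pics/s15.png

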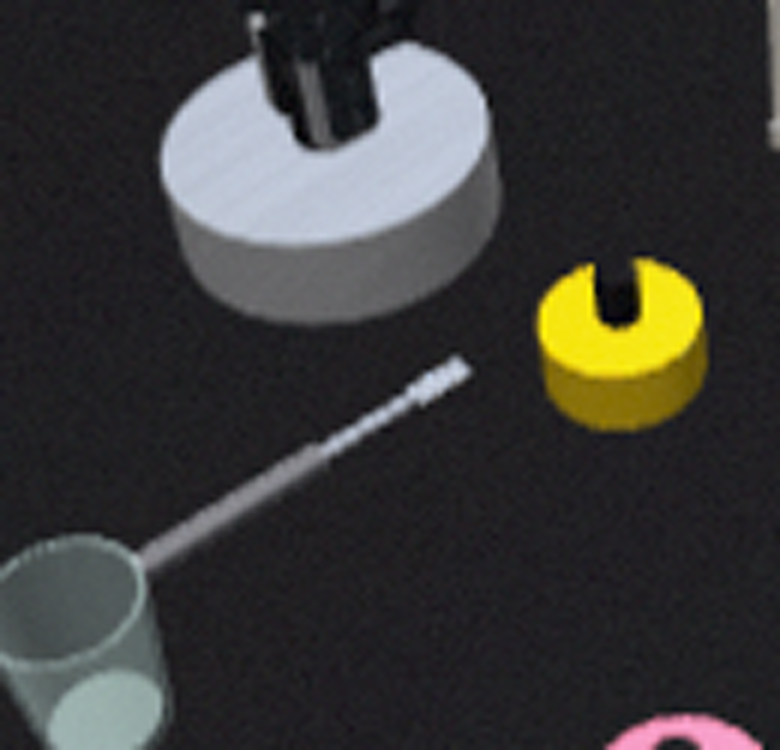

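```bash
python3 -m pendant '[[[-0.003,-0.02,0,0,0,0,1],[-0.006,-0.035,0,0,0,0,1],[-0.007,-0.04,0,0,0,0,1],[-0.007,-0.04,0,0,0,0,1],[-0.007,-0.04,0,0,0,0,1],[-0.007,-0.04,0,0,0,0,1],[-0.007,-0.04,0,0,0,0,1],[-0.006,-0.04,0,0,0,0,1],[-0.006,-0.04,0,0,0,0,1],[-0.006,-0.04,0,0,0,0,1]]]'
python3 -m pendant '[[[-0.006,-0.04,0,0,0,0,1],[-0.006,-0.04,0,0,0,0,1],[-0.006,-0.035,0,0,0,0,1],[-0.003,-0.017,0,0,0,0,1],[0,-0.002,0,0,0,0,1],[0,0,0,0,0,0,1],[0,0,0,0,0,0,1]]]'
python3 -c "
from h import *
left(.4355,.2235,.182)"
```

```text
time_s: 30.5
eef_pos: [0.4558, 0.091, 0.282]
eef_rot: [-0.0, 1.0, -0.002, -0.002]
wrist_force: [1.0, 0.3, -0.9]
opening: 0.215
time_s: 31.2
eef_pos: [0.4367, 0.2226, 0.2832]
eef_rot: [0.0, 1.0, -0.002, -0.001]
wrist_force: [0.0, 0.1, -1.1]
opening: 0.211
t 31.2 pos [0.4367 0.2226 0.2832] tool x [ 1.    -0.004 -0.002] z [-0.002 -0.001 -1.   ] open 0.211 F [ 0.   0.1 -1.1]
tool-axis shift to go [-0.001  -0.001   0.1012] turn [ 0.0008  0.0018 -0.0037]
```

```bash
python3 -m pendant '[[[-0.002,-0.001,0.015,0,0,0,1],[0,0,0.025,0,0,0,1],[0,0,0.025,0,0,0,1],[0,0,0.02,0,0,0,1],[0,0,0.012,0,0,0,1],[0,0,0.004,0,0,0,1],[0,0,0,0,0,0,1],[0,0,0,0,0,0,1]]]'
python3 -c "
from h import *
left(.4355,.2235,.1686)
snap('scene','s16',(240,90,380,220),5)"
```

```text
time_s: 32.0
eef_pos: [0.4357, 0.2245, 0.1843]
eef_rot: [-0.0, 1.0, -0.002, 0.001]
wrist_force: [-0.1, 0.8, -0.8]
opening: 0.208
t 32.0 pos [0.4357 0.2245 0.1843] tool x [ 1.    -0.003  0.002] z [ 0.002  0.    -1.   ] open 0.208 F [-0.1  0.8 -0.8]
tool-axis shift to go [-0.0002  0.001   0.0157] turn [-0.0004 -0.0017 -0.0034]
```

View pics/s16.png

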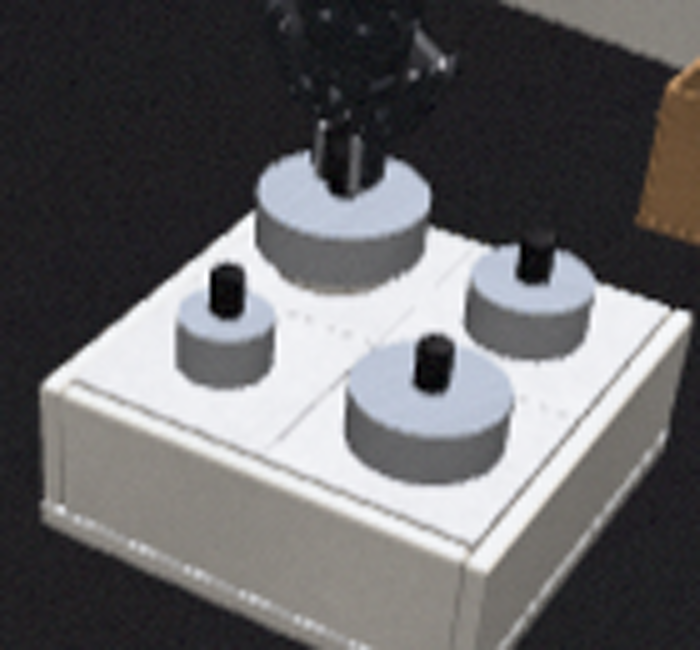

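```bash
python3 -m pendant '[[[0,0.0005,0.005,0,0,0,1],[0,0,0.005,0,0,0,1],[0,0,0.004,0,0,0,1],[0,0,0.001,0,0,0,1],[0,0,0,0,0,0,1],[0,0,0,0,0,0,1]]]'
python3 -m pendant '[[[0,0,0.001,0,0,0,1],[0,0,0,0,0,0,1],[0,0,0,0,0,0,1]]]'
```

```text
time_s: 32.65
eef_pos: [0.4348, 0.224, 0.1686]
eef_rot: [0.0, 1.0, -0.001, -0.0]
wrist_force: [-3.2, -1.2, 4.7]
opening: 0.211
time_s: 32.95
eef_pos: [0.4349, 0.2241, 0.1685]
eef_rot: [0.0, 1.0, -0.001, -0.0]
wrist_force: [-7.1, -2.8, 13.3]
opening: 0.21
```

```bash
python3 -m pendant '[[[0,0,-0.001,0,0,0,0.3],[0,0,0,0,0,0,-1],[0,0,0,0,0,0,-1],[0,0,0,0,0,0,-1],[0,0,0,0,0,0,-1],[0,0,-0.02,0,0,0,-1],[0,0,-0.04,0,0,0,-1],[0,0,-0.04,0,0,0,-1],[0,0,-0.01,0,0,0,-1]]]'
python3 -m pendant '[[[0.003,0.02,0,0,0,0,-1],[0.004,0.038,0,0,0,0,-1],[0.004,0.042,0,0,0,0,-1],[0.004,0.042,0,0,0,0,-1],[0.004,0.042,0,0,0,0,-1],[0.004,0.042,0,0,0,0,-1],[0.004,0.042,0,0,0,0,-1],[0.004,0.042,0,0,0,0,-1],[0.004,0.042,0,0,0,0,-1],[0.004,0.035,0,0,0,0,-1]]]'
python3 -m pendant '[[[0,0.01,0,0,0,0,-1],[0,0,0,0,0,0,-1],[0,0,0,0,0,0,-1]]]'
python3 -c "
from h import *
p,d=snap('top','t17',(110,150,240,275),5)
k=lambda b:b[...,0]<210
print(fitp('top',p,(127,215,173,254),k,[(.104,.138,.052),(.138,.166,.01)],(.435,.224)))
snap('scene','s17')
C=cloud('top',d); print(C[198:206:3,140:148:3,2].mean(),C[192:196,185:192,2].mean(),C[238:244,146:152,2].mean(),C[234:238,192:197,2].mean())"
```

```text
time_s: 33.85
eef_pos: [0.4371, 0.2246, 0.2831]
eef_rot: [-0.001, 1.0, -0.001, 0.004]
wrist_force: [-0.5, 1.5, -0.4]
opening: 0.998
time_s: 34.85
eef_pos: [0.4723, -0.1652, 0.2775]
eef_rot: [-0.0, 1.0, -0.002, -0.0]
wrist_force: [0.4, 0.1, -0.5]
opening: 0.997
time_s: 35.15
eef_pos: [0.4724, -0.1721, 0.2777]
eef_rot: [-0.001, 1.0, -0.001, -0.0]
wrist_force: [1.3, -0.1, -0.2]
opening: 0.998
(array([0.4347, 0.2237]), 0.012)
0.13118226485690776 0.1788223311196122 0.16946363497909242 0.13623284334007568
```

View pics/t17.png

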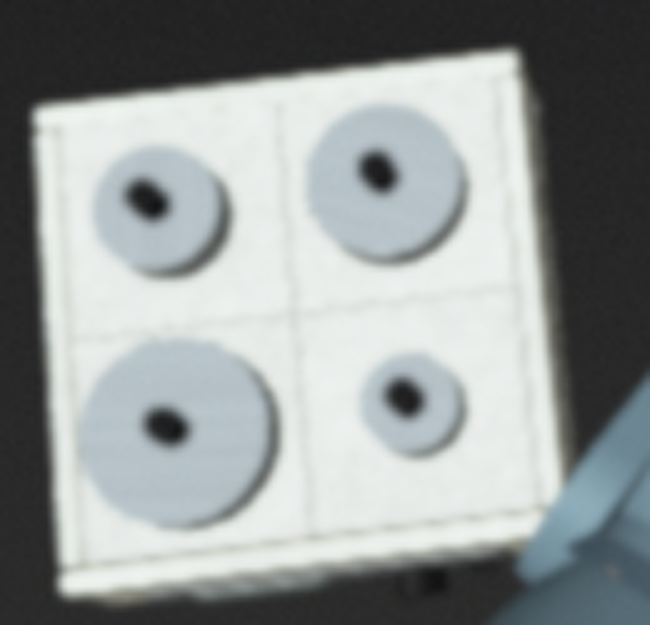

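View pics/s17.png

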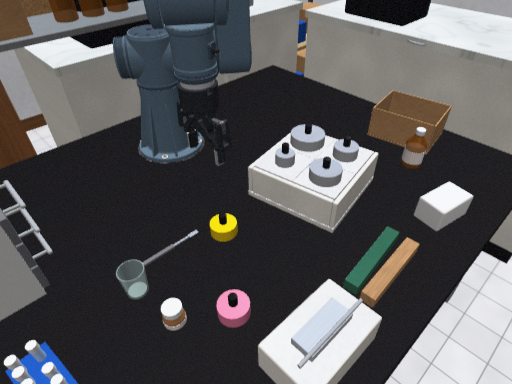

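```bash
python3 -c "
from h import *
p,d=ctrl.camera('scene');C=cloud('scene',d)
for n,(x,y) in dict(smallest=(.459,.0985),small=(.5585,.2465),large=(.582,.1225),largest=(.4355,.2235)).items():
  print(n)
  for a in (0,90,180,270):
    u,v=proj('scene',(x+.02*np.cos(np.radians(a)),y+.02*np.sin(np.radians(a)),.138)); u,v=int(round(u)),int(round(v)); print('  ',C[v-1:v+2,u-1:u+2,2].round(3).ravel())
"
```

```text
smallest
   [0.139 0.138 0.136 0.139 0.137 0.136 0.138 0.138 0.138]
   [0.139 0.138 0.138 0.138 0.139 0.138 0.138 0.14  0.139]
   [0.139 0.139 0.137 0.139 0.138 0.138 0.136 0.137 0.139]
   [0.138 0.137 0.139 0.138 0.135 0.137 0.139 0.138 0.137]
small
   [0.137 0.138 0.137 0.138 0.136 0.139 0.138 0.137 0.138]
   [0.158 0.155 0.136 0.154 0.151 0.139 0.15  0.144 0.139]
   [0.138 0.138 0.138 0.137 0.138 0.139 0.138 0.141 0.137]
   [0.139 0.137 0.138 0.137 0.14  0.14  0.14  0.138 0.139]
large
   [0.137 0.138 0.138 0.137 0.14  0.139 0.136 0.138 0.137]
   [0.155 0.156 0.138 0.154 0.136 0.138 0.15  0.138 0.136]
   [0.138 0.138 0.137 0.14  0.134 0.139 0.139 0.138 0.139]
   [0.138 0.138 0.137 0.139 0.137 0.138 0.139 0.138 0.139]
largest
   [0.137 0.139 0.137 0.137 0.137 0.137 0.137 0.139 0.136]
   [0.152 0.138 0.137 0.146 0.139 0.136 0.143 0.139 0.139]
   [0.138 0.138 0.137 0.138 0.139 0.137 0.138 0.139 0.137]
   [0.139 0.139 0.138 0.138 0.139 0.135 0.137 0.138 0.138]
```

All four flat tops are level at 0.138 m, 34 mm above the deck. Handing in.

```bash
python3 -c "
from bench import ctrl
print(ctrl.hand_in())"
```

```text
the job is handed in; nothing more can be done
None
```

I unstacked the four steel covers by their knobs and set each one, knob up, on the opening of its own size. Then I moved the gripper clear and handed the job in at about 35 s of the 102 s allowed; no verdict was reported.

**Centring:** the top camera put the covers 2.4, 1.0, 1.0 and 0.9 mm from their opening centres, smallest to largest, against a limit of 12 mm. The smallest was also fitted in the scene camera, which put it under 1 mm off, though with a poorer outline match.

**Seating:** scene-camera depth put all four flat tops level at about 0.138 m, which is 34 mm above the deck. A few readings were higher where the knob got in the way. Each cover also met the deck at the expected height, with 11–13 N at the wrist.

**Check that disagreed:** a rough depth sample from the top camera gave 0.131–0.179 m for the same tops. I took it for noise or knob pixels and relied on the scene depth.

**Beaker:** it stands upright where it was in the last picture, and I saw no sign that anything touched it.

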